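Take the lens out from under the dust flap

ROBOT

A 6-joint arm with a two-finger parallel gripper is mounted at the origin on the work surface. World frame = base frame: x ahead of the robot, y to its left, z up, the work surface at z = 0. Lengths are in m, angles in rad, forces in N, time in s.
With the tool pointing down it reaches from about 0.275 to 0.85 m from the base axis. Payload 19 kg.
Tool frame: the origin (TCP) lies midway between the tips of the shut fingers; the grasp point (between the pads) lies env.hold_point_z behind it (env.hold_point_z is the distance from the TCP to the grasp point, in m); y points along the fingers, x is the direction in which the jaws open and shut, and the axes are right-handed (so a half turn about y gives the same grasp; the last joint's range is limited). The gripper opens to 85 mm and grips with 20 to 120 N. Pads are 22 mm wide; open, the fingers measure 114 mm over their backs; the gripper's body (76 mm by 85 mm) begins 54 mm behind the grasp point. The pads swing forward as they close: fully open they stand 13 mm farther back than shut.
Start: joints at [1.144, 0.15, 1.437, -0, 1.554, -0.134], TCP at [0.166, 0.55, 0.198] pointing down, gripper open.
Joint ranges: [-2.8, 2.8], [-0.68, 2.1], [0.12, 2.68], [-1.39, 4.53], [0.16, 2.79], [-2.81, 2.81]. Speed limits (rad/s): [1.89, 1.89, 2.22, 3.01, 3.01, 3.01].

INTERFACE

Orientations are given as a rotation vector (axis times angle).
In Python, from rig import env gives the robot as it stands. The module is installed in compiled form; this text tells all that it offers.
- The arm moves only by the tool jog_arm, never from a script. Its argument "commands" is a list of rows, each a list of 7 numbers: the opening, from -1 (shut) to 1 (fully open), so that 0 is half open, then the shift along the world's x, y, z in m, then the turn, a rotation vector about the world's x, y, z in rad. A call has 1 to 20 rows; each row shifts and turns the commanded pose from where the row before left it; what a row does not reach is not made up. A row lasts 1/12 s, in which the tool goes at most 41.7 mm and 7.16 degrees, less where a joint would pass 70% of its speed; a pose out of reach is approached as far as the arm can. A call is refused whole if a number of a shift passes 0.0417 or a number of a turn 0.125, either way. A call with a gripper value outside its range is refused whole. The fingers move at their own pace and stop on an object; "squeeze" is the grip in N (left out, the last holds). Time passes only in rows, so rows that do not move let the fingers close. It gives the time, the measured TCP pose, the force and the opening at its end, in the units of the state.
- env.observe(): the state, without advancing time (a new reading comes with each control period).
- env.get_image(name): name is "side" or "top" or "wrist"; returns a dict with "color" (420x560x3 uint8, red, green, blue), "mtx" (3x3 intrinsics, pixels), "cam_to_world" (4x4, takes a point from camera to world coordinates). Camera axes: x right, y up, looking along -z (the intrinsics and any distortion apply to the point x, -y, -z); pixel columns grow to the right and rows downward; lengths in m; the calibration is good to about 2 mm. A picture is of the moment at which its call begins. There is no depth.
- env.sign_off(): hands the job in, once; it reports no verdict.
Trained networks look in a picture, given as the dict that the camera call returned (one of the last four; its "shot" number tells which), for a name from the list of things; names that differ only in an ending like _2 or _b are one class to them, and where a whole thing is asked for, a point or a joint stands for the part that bears it (a point fixed in the world has none). Each returns a list of dicts, best first, with "confidence" (0 to 1); they miss things now and then, are a little off and sometimes report something else, mostly with a low value. They report only what shows in the picture. A call takes as long as a camera call.
- env.look_for(label, picture): "point" ([column, row] in pixels, amid what is visible of it).
- env.cut_out(label, picture): "pixels" (420x560 bool, what is visible of it) and "point" ([column, row] in pixels, amid what is visible of it).
The state is a dict: "clock": time; "joints": joint angles; "qd": joint speeds; "tau": joint torques, N m; "ee_pos": TCP position; "orientation": TCP orientation; "contact_force": force on the tool from outside, world axes, zero at the start; "ft_torque": the same for the moment, N m; "gripper_width": opening from 0.0 (shut) to 1.0 (fully open).
Only numpy, scipy, OpenCV 4.12 (cv2) and the standard library are available. Lean on these libraries where they do the work, as an engineer would, in place of code of your own. Each camera call takes 0.05 s, during which the arm holds its last target.

TASK

Raise the clear flap of the black optics enclosure and take out the lens barrel standing inside; the flap does not stay up by itself, so it has to rest on the hand while you reach in. Set the lens down gently and upright inside the foam-lined tray, with the flap fallen fully shut again and the things lying around left where they are.

Things in the scene. Friction and masses are not known exactly. Their poses are not given: they have to be found in the camera images.
- enclosure: Fixed black open-topped box, 150 (x) x 290 (y) x 110 (z) mm, walls and floor 6 mm thick, closed on top by the clear flap; origin at the centre of its underside, x pointing away from the robot when unturned, z up. Two fixed optics blocks (up to 41 mm above the underside, 50 mm along y) stand in its far corners, centred 48 mm beyond and 110 mm to either side of the origin.
- flap (a joint): Angle (rad) of the clear flap about its hinge on the enclosure's far (+x) upper rim, 75 mm beyond its origin, 110 mm up. 0 = shut (level), grows as the near edge rises, stop at 1.45: it always falls shut when let go. Sheet 290 mm wide, 5 mm thick, underside 1 mm above the rim, 0.25 kg, free hinge; level for 165 mm from the hinge, then bent up 0.9 rad into a 35 mm lip sloping up towards the robot.
- flap_edge (a point): Middle of the free edge of the flap's lip, a dark round bar 8 mm thick along the enclosure's y. When shut it is 112 mm towards the robot from the enclosure's origin (37 mm before the near wall) and 141 mm above the table. Fingers put under the sloping lip from the robot's side and moved up and forward raise the flap.
- lens: Aluminium lens barrel, loose, 90 mm tall, standing upright in the enclosure on its floor; foot 52 mm in diameter, straight upper part 48 mm in diameter from 45 to 90 mm above the foot; about 0.28 kg. Origin at the centre of its underside, z along the barrel. It stands within 13 mm, along x, of the point 12 mm on the robot's side of the enclosure's origin and within 45 mm of the middle along y.
- tray: Fixed shallow aluminium tray, 170 x 170 mm, rim 22 mm high, walls 5 mm, grey foam lining whose top is 10 mm above the table; origin at the centre of its underside.
- driver: Screwdriver lying on the table (bystander); origin at its underside.
- mirror_mount: Small square mirror on a post with a round foot, 108 mm tall (bystander); origin at the centre of its underside.
- meter: White instrument box 90 x 150 x 52 mm (bystander); origin at the centre of its underside.

How it is judged:
On the way, in this order (a step that is already met when the one before it is completed fails the run):
1. the flap is raised while the lens still stands in the enclosure (value of joint flap above 0.6 rad and z of lens in the frame of enclosure below 0.03 m), for 0.2 s.
2. the lens is taken out over the rim (z of lens in the frame of enclosure above 0.09 m), for 0.1 s.
At the end, for the whole second after the job is handed in: The lens stands upright (within 0.1 rad), foot down, at rest and released on the foam within the tray's walls (axis within 75 mm of the tray's centre along each side, underside less than 15 mm above the tray's underside), and the flap is shut (below 0.03 rad) (x of lens in the frame of tray between -0.075 and 0.075 m and y of lens in the frame of tray between -0.075 and 0.075 m and z of lens in the frame of tray below 0.015 m and angle between lens's own z axis and vertical below 0.1 rad and linear speed of lens below 0.02 m/s and value of joint flap below 0.03 rad); the robot touches nothing.
It fails at once if the lens is dropped or knocked about: it moves faster than 0.7 m/s without the fingers on it (a fall of about 25 mm) (linear speed of lens above 0.7 m/s and contact force between the fingers and lens below 0.1 N).
It fails at once if a bystander is moved more than 30 mm (distance of any of driver, mirror_mount, meter from where it was at the start of the episode above 0.03 m).
It also fails if it takes over 53 s, if anything falls off the work surface, if the arm or the gripper's body presses on something with over 40 N, if the wrist force passes 120 N, or if a joint passes its speed limit or range.

## Working session

There is one attempt and no reset: what is moved stays moved. The work goes in short steps, Python scripts to look and compute and a tool call to move; the robot and the scene stay as the last step left them, time stands still between calls to the robot, and variables do not carry over. Pictures are saved under pics/ and viewed, and the job is handed in when it is done.

Besides the shell and the picture viewer there is one more tool, called after ">>>" as name([rows], argument=value, ...), one row to a line, values as JSON. jog_arm: Moves the arm, as the interface text tells. Its arguments: {"type":"object","properties":{"commands":{"type":"array"},"squeeze":{"type":"number"}},"required":["commands"]}

```bash
mkdir -p pics
cat > h.py <<'E'
from rig import env
import cv2,numpy as np
def save(n,p): cv2.imwrite('pics/'+n+'.png',cv2.cvtColor(p['color'],cv2.COLOR_RGB2BGR))
def ray(p,px):
    K=p['mtx'];T=np.array(p['cam_to_world']);v=np.linalg.inv(K)@[px[0],px[1],1]
    d=T[:3,:3]@np.array([v[0],-v[1],-v[2]*1.0]); 
    return T[:3,3],d
def onz(p,px,z):
    o,d=ray(p,px); return o+d*(z-o[2])/d[2]
def proj(p,X):
    T=np.array(p['cam_to_world']);c=T[:3,:3].T@(np.array(X)-T[:3,3]);q=p['mtx']@[c[0],-c[1],-c[2]];return q[:2]/q[2]
E
python3 - <<'E'
from h import *
print(env.observe(), env.hold_point_z)
for n in ['side','top','wrist']:
    p=env.get_image(n); save(n+'0',p); print(n,{k:v for k,v in p.items() if k not in('color','cam_to_world')},np.round(p['cam_to_world'],3).tolist())
    for l in ['enclosure','flap','flap_edge','lens','tray','driver','mirror_mount','meter']:
        r=env.look_for(l,p)
        print(l,[(np.round(a['point']).tolist(),round(a['confidence'],2)) for a in r[:2]])
E
```

```text
{'clock': 0.0, 'joints': array([ 1.14401196e+00,  1.50957456e-01,  1.43801775e+00,  1.79034911e-05,
        1.55381280e+00, -1.34022073e-01]), 'qd': array([-0.00022886, -0.00124809, -0.00129197,  0.00011599, -0.00074175,
        0.00164095]), 'tau': array([-6.19326056e-04, -7.13075280e+01, -5.70866311e+01, -3.70974303e-04,
        8.93432472e-03,  8.47507408e-05]), 'ee_pos': array([0.16584872, 0.55026225, 0.19719836]), 'orientation': array([-1.33416618, -0.99008426,  0.99183687]), 'contact_force': array([0.12941726, 0.02017841, 1.19032748]), 'ft_torque': array([ 0.01041463, -0.06236591,  0.01498943]), 'gripper_width': 0.9989334400318782} 0.0187
side {'mtx': array([[382.2224341 ,   0.        , 284.9703097 ],
       [  0.        , 382.2224341 , 206.02285661],
       [  0.        ,   0.        ,   1.        ]]), 'shot': 1} [[0.782, 0.358, -0.51, 0.129], [-0.623, 0.451, -0.639, -0.461], [0.001, 0.818, 0.576, 0.612], [0.0, 0.0, 0.0, 1.0]]
enclosure [([287.0, 205.0], 0.81)]
flap [([284.0, 189.0], 0.87)]
flap_edge [([282.0, 191.0], 0.61)]
lens []
tray [([369.0, 309.0], 0.72), ([289.0, 205.0
[... 369 characters left out ...]
88, 1.249], [0.0, 0.0, 0.0, 1.0]]
enclosure [([239.0, 196.0], 0.83)]
flap [([238.0, 192.0], 0.67)]
flap_edge [([240.0, 200.0], 0.62), ([140.0, 300.0], 0.49)]
lens []
tray [([374.0, 212.0], 0.87)]
driver [([303.0, 279.0], 0.87)]
mirror_mount [([300.0, 128.0], 0.91)]
meter [([139.0, 300.0], 0.87)]
wrist {'mtx': array([[368.70847506,   0.        , 277.46473098],
       [  0.        , 368.70847506, 210.05325556],
       [  0.        ,   0.        ,   1.        ]]), 'shot': 3} [[0.289, -0.909, -0.302, 0.089], [0.957, 0.274, 0.091, 0.575], [-0.001, -0.315, 0.949, 0.374], [0.0, 0.0, 0.0, 1.0]]
enclosure []
flap []
flap_edge []
lens []
tray []
driver []
mirror_mount []
meter [([217.0, 367.0], 0.96)]
```

View pics/top0.png

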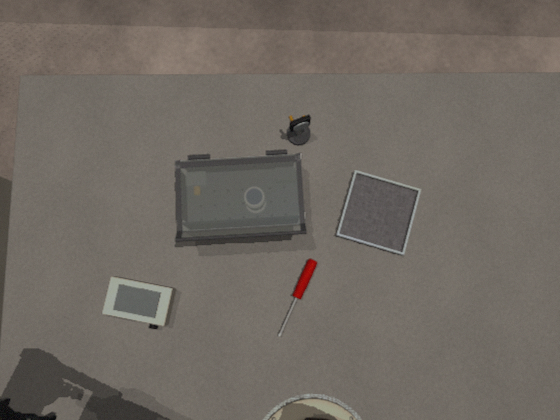

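View pics/side0.png

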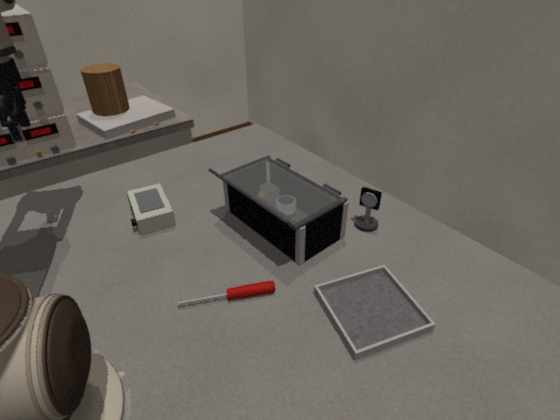

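View pics/wrist0.png

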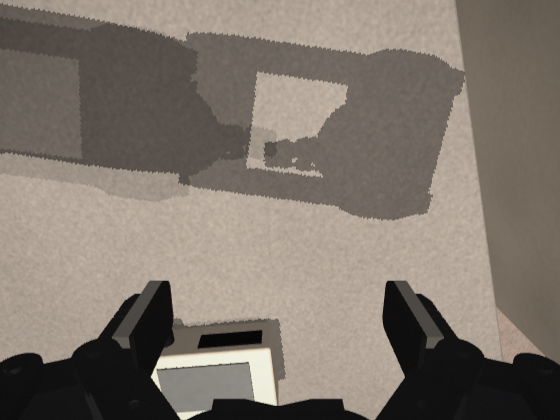

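The top view shows the enclosure at about (240,197), the lens ring near (255,197), the tray at (378,212), the driver at (300,295), the mirror at (299,128) and the meter at (139,300). I'll zoom in for the corners.

Run:
```python
from h import *
a=cv2.imread('pics/top0.png')[140:260,160:320]; a=cv2.convertScaleAbs(a,alpha=2,beta=20)
cv2.imwrite('pics/topz.png',cv2.resize(a,(800,600),interpolation=cv2.INTER_CUBIC))
a=cv2.imread('pics/side0.png')[145:265,200:360]; a=cv2.convertScaleAbs(a,alpha=2,beta=20)
cv2.imwrite('pics/sidez.png',cv2.resize(a,(800,600),interpolation=cv2.INTER_CUBIC))
```

```text
(no output)
```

View pics/topz.png

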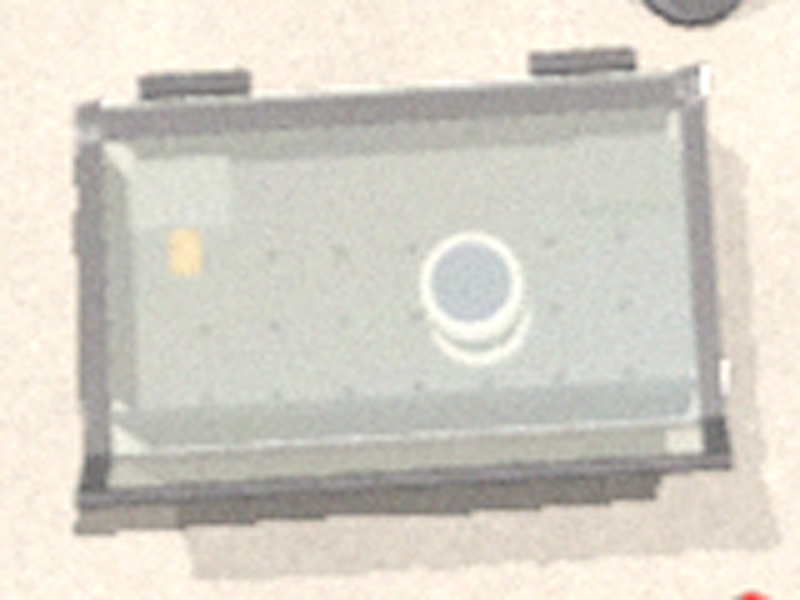

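View pics/sidez.png

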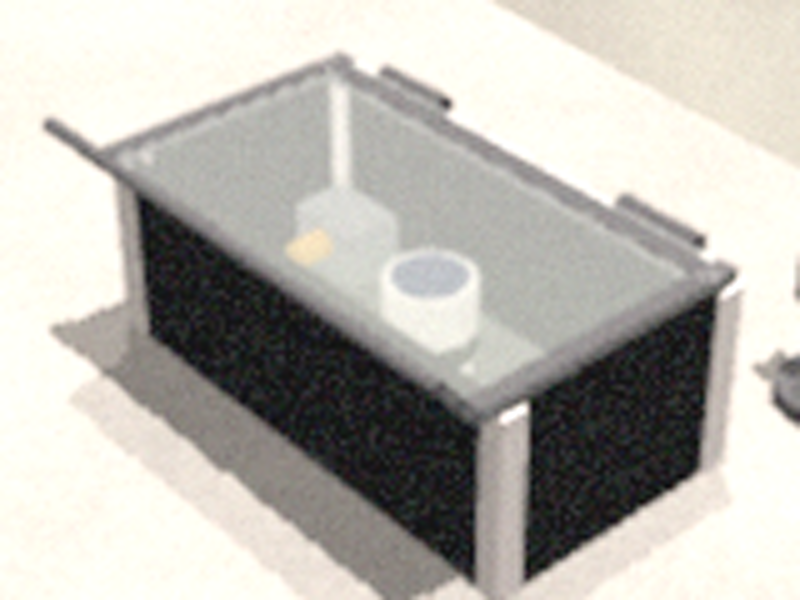

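```bash
cat >> h.py <<'E'
def tri(p1,a,p2,b):
    o1,d1=ray(p1,a);o2,d2=ray(p2,b)
    s=np.linalg.lstsq(np.c_[d1,-d2],o2-o1,rcond=None)[0]
    return (o1+d1*s[0]+o2+d2*s[1])/2, np.linalg.norm(o1+d1*s[0]-o2-d2*s[1])
E
python3 - <<'E'
from h import *
t=env.get_image('top');s=env.get_image('side')
np.set_printoptions(precision=4,suppress=True)
L=onz(t,(176,239),.141);R=onz(t,(306,232.4),.141);HL=onz(t,(175.6,161.6),.116);HR=onz(t,(301.6,153.6),.116)
print('bar',L,R,np.linalg.norm(L-R),'hinge',HL,HR,np.linalg.norm(HR-HL))
for a,b in((L,R),(HL,HR)):
    d=a-b; print('yaw',np.arctan2(-d[0],d[1]))
yaw=np.mean([np.arctan2(-(a-b)[0],(a-b)[1]) for a,b in((L,R),(HL,HR))])
x=np.array([np.cos(yaw),np.sin(yaw)]);y=np.array([-x[1],x[0]])
o1=((L+R)/2)[:2]+.112*x; o2=((HL+HR)/2)[:2]-.075*x
print('orig',o1,o2,yaw)
lt=onz(t,(254.4,197),.096); print('lens',lt,tri(t,(254.4,197),s,(286.4,199.4)))
d=lt[:2]-(o1+o2)/2;print('lens rel',d@x,d@y)
# bar left end in side view: zoom (50,125)-> (210,170) ; right end (470,410)->?
print(tri(t,(176,239),s,(210,170)))
c=[onz(t,q,.022) for q in((353,172),(420,188),(404,253),(337,237))];print('tray',np.mean(c,0),[np.linalg.norm(c[i]-c[i-1]) for i in range(4)],np.arctan2(*(c[0]-c[3])[[1,0]]))
print('side tray', onz(s,(372,309.5),.022))
for n,q in(('drv',(315,262)),('drv',(280,335)),('mirror foot',(299,134)),('meter',(104,312)),('meter',(174,290)),('meter',(114,279)),('meter',(162,325))): print(n,onz(t,q,.05 if n=='meter' else .015))
# overlay
img=t['color'].copy()
E
```

```text
bar [0.5006 0.3025 0.141 ] [0.5127 0.0162 0.141 ] 0.28656506946092675 hinge [0.6822 0.3124 0.116 ] [0.6988 0.0219 0.116 ] 0.29102724508104494
yaw 0.04244060005370366
yaw 0.05697211789657598
orig [0.6185 0.1649] [0.6156 0.1634] 0.04970635897513982
lens [0.6015 0.132  0.096 ] (array([0.6031, 0.1307, 0.0973]), np.float64(0.004394376773665304))
lens rel -0.0171113273277861 -0.03139129736629103
(array([0.5007, 0.3033, 0.1377]), np.float64(0.0005208080577994723))
tray [ 0.5749 -0.1695  0.022 ] [np.float64(0.16797460085798457), np.float64(0.16996117548501682), np.float64(0.16728819606707102), np.float64(0.16666030818515018)] -0.26537631623264507
side tray [ 0.5669 -0.1835  0.022 ]
drv [ 0.4545 -0.0116  0.015 ]
drv [0.2819 0.0752 0.015 ]
mirror foot [0.7779 0.0226 0.015 ]
meter [0.3407 0.4848 0.05  ]
meter [0.39  0.323 0.05 ]
meter [0.4168 0.4646 0.05  ]
meter [0.3099 0.349  0.05  ]
```

```bash
cat > sim.py <<'E'
import numpy as np
# enclosure xz plane, m. pose=(x,z,phi): TCP (shut-tip) pos, phi tilt: tool back axis = (-sin,cos)
def hand(x,z,phi):
    b=np.array([-np.sin(phi),np.cos(phi)]);n=np.array([np.cos(phi),np.sin(phi)])
    pts=[]
    for s0,s1,w in((.006,.073,.012),(.073,.20,.0425),(.20,.30,.05)):
        S,W=np.meshgrid(np.linspace(s0,s1,40),np.linspace(-w,w,15))
        pts.append(np.array([x,z])+S.ravel()[:,None]*b+W.ravel()[:,None]*n)
    return np.vstack(pts)
def inflap(P,th):
    d=P-[.075,.110]; u=-d[:,0];v=d[:,1]
    c,s=np.cos(th),np.sin(th); a=u*c+v*s; h=-u*s+v*c   # along, above
    m=(a>0)&(a<.165)&(h>.001)&(h<.008)
    a2=a-.165;h2=h-.001; l=a2*np.cos(.9)+h2*np.sin(.9); q=-a2*np.sin(.9)+h2*np.cos(.9)
    m2=(l>0)&(l<.039)&(q>-.002)&(q<.007)
    return (m|m2).any()
def theta(P,th0):
    # smallest th >= that is clear, starting from below th0 (flap falls until contact)
    th=th0
    while inflap(P,th) and th<1.6: th+=.005
    while th>0 and not inflap(P,th-.005): th-=.005
    return max(th,0)
def clear(P):
    msg=''
    x,z=P.T
    if ((x>-.078)&(x<-.066)&(z<.112)).any(): msg+=' WALL'
    if ((abs(x+.017)<.028)&(z<.10)).any(): msg+=' lens'
    if (z<.01).any(): msg+=' TABLE'
    return msg+' minz %.3f'%z.min()
E
python3 - <<'E'
from sim import *
from h import env
from scipy.spatial.transform import Rotation as R
np.set_printoptions(precision=3,suppress=True)
print(R.from_rotvec(env.observe()['orientation']).as_matrix())
way=[(-.19,.09,.9),(-.10,.09,.9),(-.09,.15,.9),(-.08,.20,.85),(-.06,.24,.8),(-.03,.27,.7),(-.01,.28,.6),(.0,.26,.45),(.0,.22,.35),(0,.18,.3),(-.010,.14,.3),(-.012,.10,.3),(-.012,.062,.3)]
th=0
for a,b in zip(way,way[1:]):
    for t in np.linspace(0,1,13)[1:]:
        p=np.array(a)*(1-t)+np.array(b)*t; P=hand(*p); th=theta(P,th)
    print(p,round(th,2),clear(P))
E
```

```text
[[ 0.289 -0.    -0.957]
 [ 0.957 -0.     0.289]
 [-0.    -1.     0.   ]]
[-0.1   0.09  0.9 ] 0  minz 0.084
[-0.09  0.15  0.9 ] 0.29  minz 0.144
[-0.08  0.2   0.85] 0.5  minz 0.195
[-0.06  0.24  0.8 ] 0  minz 0.236
[-0.03  0.27  0.7 ] 0  minz 0.267
[-0.01  0.28  0.6 ] 0  minz 0.278
[0.   0.26 0.45] 0  minz 0.260
[0.   0.22 0.35] 0  minz 0.222
[0.   0.18 0.3 ] 0  minz 0.182
[-0.01  0.14  0.3 ] 0  minz 0.142
[-0.012  0.1    0.3  ] 1.01  minz 0.102
[-0.012  0.062  0.3  ] 0.94  lens minz 0.064
```

```bash
cat > p.py <<'E'
from sim import *
import sys
def run(way):
    th=0
    for a,b in zip(way,way[1:]):
        m=''
        for t in np.linspace(0,1,25)[1:]:
            p=np.array(a)*(1-t)+np.array(b)*t; P=hand(*p); o=th;th=theta(P,th)
            if abs(th-o)>.12: m+=' JUMP%.2f>%.2f'%(o,th)
            if 'WALL' in clear(P): m+='W'
        print(p,round(th,2),clear(P),m)
E
python3 - <<'E'
from p import *
run([(-.19,.09,.9),(-.105,.10,.9),(-.085,.14,.9),(-.065,.17,.9),(-.05,.20,.85),(-.03,.22,.8),(-.01,.235,.7),(.0,.235,.55),(.0,.22,.45),(.0,.19,.35),(0,.16,.3),(-.005,.12,.3),(-.010,.10,.3),(-.012,.062,.3)])
print('out')
run([(-.19,.09,.9),(-.105,.10,.9),(-.085,.14,.9),(-.065,.17,.9),(-.05,.20,.85),(-.03,.22,.8),(-.01,.235,.7),(.0,.235,.55),(-.005,.22,.4),(-.01,.19,.3),(-.012,.16,.2),(-.015,.12,.2),(-.015,.10,.2),(-.0135,.058,.2)])
E
```

```text
[-0.105  0.1    0.9  ] 0  minz 0.094 
[-0.085  0.14   0.9  ] 0.28  minz 0.134 
[-0.065  0.17   0.9  ] 0.5  minz 0.164 
[-0.05  0.2   0.85] 0.71  minz 0.195 
[-0.03  0.22  0.8 ] 0.88  minz 0.216 
[-0.01   0.235  0.7  ] 1.04  minz 0.232 
[0.    0.235 0.55 ] 1.1  minz 0.234 
[0.   0.22 0.45] 1.07  minz 0.220 
[0.   0.19 0.35] 1.17  minz 0.192 
[0.   0.16 0.3 ] 1.18  minz 0.162 
[-0.005  0.12   0.3  ] 1.08  minz 0.122 
[-0.01  0.1   0.3 ] 1.02  minz 0.102 
[-0.012  0.062  0.3  ] 0.94  lens minz 0.064 
out
[-0.105  0.1    0.9  ] 0  minz 0.094 
[-0.085  0.14   0.9  ] 0.28  minz 0.134 
[-0.065  0.17   0.9  ] 0.5  minz 0.164 
[-0.05  0.2   0.85] 0.71  minz 0.195 
[-0.03  0.22  0.8 ] 0.88  minz 0.216 
[-0.01   0.235  0.7  ] 1.04  minz 0.232 
[0.    0.235 0.55 ] 1.1  minz 0.234 
[-0.005  0.22   0.4  ] 1.06  minz 0.221 
[-0.01  0.19  0.3 ] 1.13  minz 0.192 
[-0.012  0.16   0.2  ] 1.17  minz 0.163 
[-0.015  0.12   0.2  ] 1.1  minz 0.123 
[-0.015  0.1    0.2  ] 1.08  minz 0.103 
[-0.0135  0.058   0.2   ] 1.05  lens minz 0.061
```

>>> jog_arm([
  [1,0.019,-0.0285,0,0,0,0.0229],
  [1,0.019,-0.0285,0,0,0,0.0229],
  [1,0.019,-0.0285,0,0,0,0.0229],
  [1,0.019,-0.0285,0,0,0,0.0229],
  [1,0.019,-0.0285,0,0,0,0.0229],
  [1,0.019,-0.0285,0,0,0,0.0229],
  [1,0.019,-0.0285,0,0,0,0.0229],
  [1,0.019,-0.0285,0,0,0,0.0229],
  [1,0.019,-0.0285,0,0,0,0.0229],
  [1,0.019,-0.0285,0,0,0,0.0229],
  [1,0.019,-0.0285,0,0,0,0.0229],
  [1,0.019,-0.0285,0,0,0,0.0229],
  [1,0.019,-0.0285,0,0,0,0.0229],
  [1,0.019,-0.0285,0,0,0,0.0229],
  [1,0.019,-0.0285,0,0,0,0.0229],
  [1,0,0,0,0,0,0],
])

```text
clock: 2.78
ee_pos: [0.4533, 0.1188, 0.1975]
orientation: [-1.187, -1.244, 1.246]
contact_force: [-0.3, 0.5, 0.3]
gripper_width: 1.001
```

```bash
cat > st.py <<'E'
from h import *
from scipy.spatial.transform import Rotation as R
def st():
    o=env.observe(); M=R.from_rotvec(o['orientation']).as_matrix()
    x=np.array([np.cos(.05),np.sin(.05)]);y=np.array([-x[1],x[0]])
    d=o['ee_pos'][:2]-[.6025,.1313]
    b=-M[:,1]
    print('rel x %.4f (lens line) y %.4f z %.4f'%(d@x-.0165,d@y,o['ee_pos'][2]),'phi %.3f'%np.arctan2(-b[:2]@x,b[2]),'jaw yaw err %.3f roll %.3f'%(np.arctan2(-M[0,0],M[1,0])-.05,M[2,0]),'F',np.round(o['contact_force'],1),'w %.3f'%o['gripper_width'],'t %.2f'%o['clock'],'j',np.round(o['joints'],2))
if __name__=='__main__': st()
E
python3 st.py
```

```text
rel x -0.1662 (lens line) y -0.0050 z 0.1975 phi 0.000 jaw yaw err -0.001 roll -0.001 F [-0.3  0.5  0.3] w 1.001 t 2.78 j [ 0.09 -0.07  1.67 -0.    1.54 -1.53]
```

>>> jog_arm([
  [1,0,0.0006,-0.01,0.005,-0.1,0],
  [1,0,0.0006,-0.01,0.005,-0.1,0],
  [1,0,0.0006,-0.01,0.005,-0.1,0],
  [1,0,0.0006,-0.01,0.005,-0.1,0],
  [1,0,0.0006,-0.01,0.005,-0.1,0],
  [1,0,0.0006,-0.01,0.005,-0.1,0],
  [1,0,0.0006,-0.01,0.005,-0.1,0],
  [1,0,0.0006,-0.01,0.005,-0.1,0],
  [1,0,0,-0.015,0.005,-0.1,0],
  [1,0,0,0,0,0,0],
])

```text
clock: 3.62
ee_pos: [0.4465, 0.1276, 0.0964]
orientation: [-1.791, -1.885, 0.661]
contact_force: [-0.9, -0.5, -2.7]
gripper_width: 1.0
```

Run:
```python
from st import *
st()
for n in('side','top','wrist'): save(n+'1',env.get_image(n))
```

```text
rel x -0.1724 (lens line) y 0.0041 z 0.0964 phi 0.897 jaw yaw err 0.001 roll -0.001 F [-0.9 -0.5 -2.7] w 1.000 t 3.62 j [ 0.2  -0.55  2.5  -0.38  0.33 -1.11]
```

View pics/side1.png

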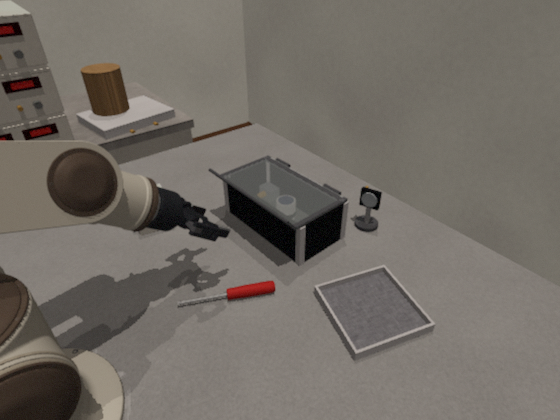

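View pics/wrist1.png

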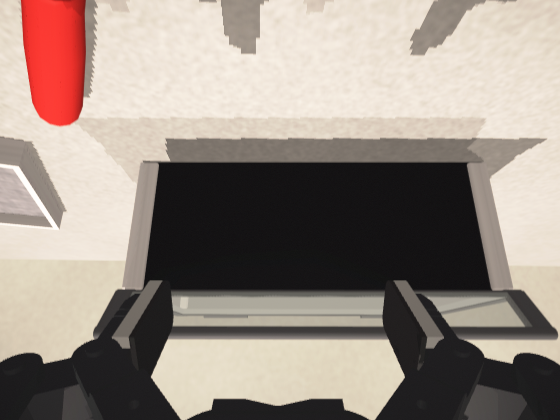

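>>> jog_arm([
  [1,0.017,0,0.001,0,0,0],
  [1,0.017,0,0.001,0,0,0],
  [1,0.017,0,0.001,0,0,0],
  [1,0.016,0,0.001,0,0,0],
  [1,0.004,0,0.008,0,0,0],
  [1,0.004,0,0.008,0,0,0],
  [1,0.004,0,0.008,0,0,0],
  [1,0.004,0,0.008,0,0,0],
  [1,0.004,0,0.008,0,0,0],
  [1,0,0,0,0,0,0],
])

```text
clock: 4.6
ee_pos: [0.5402, 0.1276, 0.1506]
orientation: [-1.795, -1.886, 0.656]
contact_force: [0.6, -0.3, 0.8]
gripper_width: 1.001
```

Run:
```python
from st import *
st()
for n in('side',): save(n+'2',env.get_image(n))
```

```text
rel x -0.0790 (lens line) y -0.0006 z 0.1506 phi 0.901 jaw yaw err -0.001 roll -0.001 F [ 0.6 -0.3  0.8] w 1.001 t 4.60 j [ 0.14 -0.37  2.28 -0.22  0.33 -1.31]
```

View pics/side2.png

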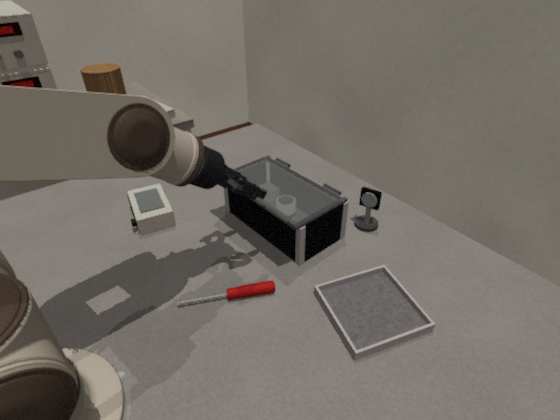

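Run:
```python
from h import *
a=cv2.imread('pics/side2.png')[130:265,180:360]; a=cv2.convertScaleAbs(a,alpha=2,beta=20)
cv2.imwrite('pics/side2z.png',cv2.resize(a,(800,600),interpolation=cv2.INTER_CUBIC))
```

```text
(no output)
```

View pics/side2z.png

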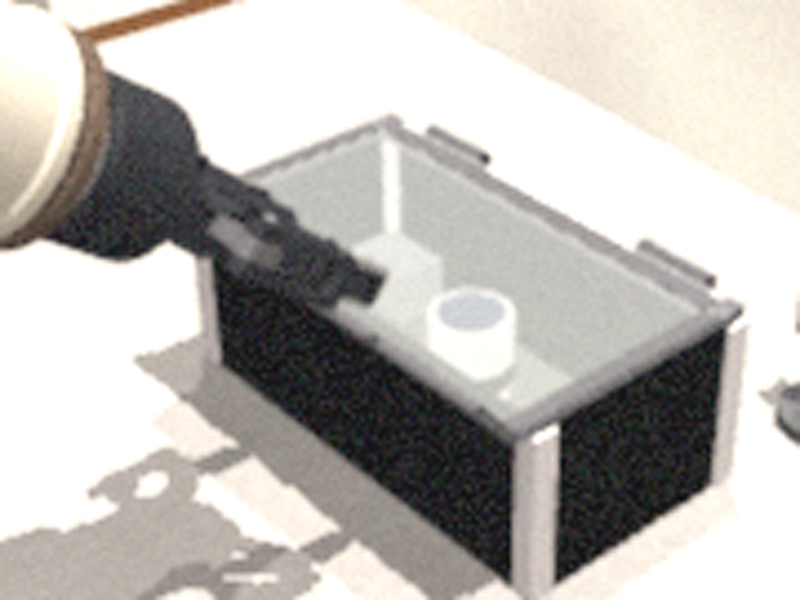

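The flap is still shut. The open tips sit about 13 mm farther back than I allowed for, so they slid over the outside of the lip. I'll back off and go in deeper.

>>> jog_arm([
  [1,0,0,0.015,0,0,0],
  [1,-0.022,-0.001,0,0,0,0],
  [1,-0.022,-0.001,0,0,0,0],
  [1,-0.022,-0.001,0,0,0,0],
  [1,-0.022,-0.001,0,0,0,0],
  [1,0,0,0,0,0,0],
  [1,0,0,-0.024,0,0,0],
  [1,0,0,-0.024,0,0,0],
  [1,0,0,-0.024,0,0,0],
  [1,0,0,0,0,0,0],
  [1,0,0,0,0,0,0],
  [1,0.016,0.001,0,0,0,0],
  [1,0.016,0.001,0,0,0,0],
  [1,0.016,0.001,0,0,0,0],
  [1,0.016,0.001,0,0,0,0],
  [1,0.016,0,0,0,0,0],
  [1,0,0,0,0,0,0],
  [1,0,0,0,0,0,0],
])

```text
clock: 6.15
ee_pos: [0.5311, 0.1273, 0.0916]
orientation: [-1.795, -1.884, 0.658]
contact_force: [0.2, 0.2, -0.1]
gripper_width: 1.001
```

Run:
```python
from st import *
st()
p=env.get_image('side');save('side3',p)
a=cv2.imread('pics/side3.png')[130:265,180:360]; a=cv2.convertScaleAbs(a,alpha=2,beta=20)
cv2.imwrite('pics/side3z.png',cv2.resize(a,(800,600),interpolation=cv2.INTER_CUBIC))
```

```text
rel x -0.0880 (lens line) y -0.0004 z 0.0916 phi 0.900 jaw yaw err -0.001 roll -0.001 F [ 0.2  0.2 -0.1] w 1.001 t 6.15 j [ 0.14 -0.29  2.37 -0.43  0.18 -1.09]
```

View pics/side3z.png

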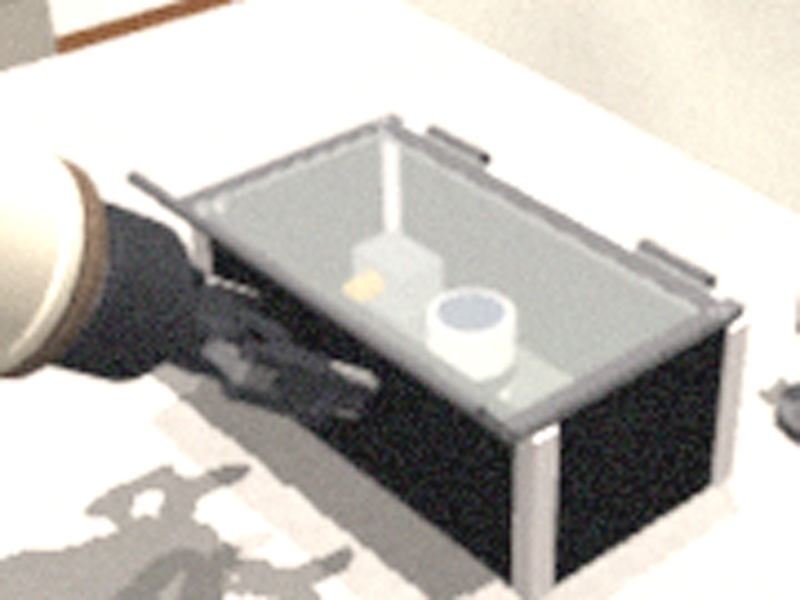

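Run:
```python
import p,sim,re
src=open('sim.py').read()
for ft in ('.006','.011'):
    exec(src.replace('((.006,.073,.012)','((.013,.073,%s)'%ft)); p.hand=hand
    print(ft)
    p.run([(-.13,.092,.9),(-.088,.092,.9),(-.088,.11,.9),(-.075,.14,.9),(-.055,.17,.9),(-.04,.195,.85),(-.02,.215,.8),(-.00,.235,.7),(.005,.235,.55),(.0,.22,.4),(-.005,.19,.3),(-.008,.16,.25),(-.011,.12,.25),(-.011,.10,.25),(-.011,.058,.25)])
```

```text
.006
[-0.088  0.092  0.9  ] 0  minz 0.095 
[-0.088  0.11   0.9  ] 0.05  minz 0.113 
[-0.075  0.14   0.9  ] 0.28  minz 0.143 
[-0.055  0.17   0.9  ] 0.51  minz 0.173 
[-0.04   0.195  0.85 ] 0.69  minz 0.199 
[-0.02   0.215  0.8  ] 0.87  minz 0.220 
[-0.     0.235  0.7  ] 1.05  minz 0.241 
[0.005 0.235 0.55 ] 1.09  minz 0.243 
[0.   0.22 0.4 ] 1.05  minz 0.230 
[-0.005  0.19   0.3  ] 1.16  minz 0.201 
[-0.008  0.16   0.25 ] 1.17  minz 0.171 
[-0.011  0.12   0.25 ] 1.09  minz 0.131 
[-0.011  0.1    0.25 ] 1.05  minz 0.111 
[-0.011  0.058  0.25 ] 1.0  lens minz 0.069 
.011
[-0.088  0.092  0.9  ] 0  minz 0.091 
[-0.088  0.11   0.9  ] 0.1  minz 0.109 
[-0.075  0.14   0.9  ] 0.31  minz 0.139 
[-0.055  0.17   0.9  ] 0.54  minz 0.169 
[-0.04   0.195  0.85 ] 0.72  minz 0.195 
[-0.02   0.215  0.8  ] 0.9  minz 0.216 
[-0.     0.235  0.7  ] 1.08  minz 0.238 
[0.005 0.235 0.55 ] 1.12  minz 0.240 
[0.   0.22 0.4 ] 1.08  minz 0.228 
[-0.005  0.19   0.3  ] 1.16  minz 0.199 
[-0.008  0.16   0.25 ] 1.17  minz 0.170 
[-0.011  0.12   0.25 ] 1.09  minz 0.130 
[-0.011  0.1    0.25 ] 1.05  minz 0.110 
[-0.011  0.058  0.25 ] 1.0  lens minz 0.068
```

>>> jog_arm([
  [1,0,0,0.006,0,0,0],
  [1,0,0,0.006,0,0,0],
  [1,0,0,0.006,0,0,0],
  [1,0.0026,0,0.006,0,0,0],
  [1,0.0026,0,0.006,0,0,0],
  [1,0.0026,0,0.006,0,0,0],
  [1,0.0026,0,0.006,0,0,0],
  [1,0.0026,0.0005,0.006,0,0,0],
  [1,0.004,0,0.006,0,0,0],
  [1,0.004,0.0005,0.006,0,0,0],
  [1,0.004,0,0.006,0,0,0],
  [1,0.004,0.0005,0.006,0,0,0],
  [1,0.004,0,0.006,0,0,0],
  [1,0.003,0.0005,0.005,-0.0005,0.01,0],
  [1,0.003,0,0.005,-0.0005,0.01,0],
  [1,0.003,0.0005,0.005,-0.0005,0.01,0],
  [1,0.003,0,0.005,-0.0005,0.01,0],
  [1,0.003,0,0.005,-0.0005,0.01,0],
  [1,0,0,0,0,0,0],
])

```text
clock: 7.78
ee_pos: [0.5792, 0.1301, 0.195]
orientation: [-1.763, -1.852, 0.699]
contact_force: [0.9, 0.3, 0.3]
gripper_width: 1.0
```

Run:
```python
from st import *
st()
p=env.get_image('side');save('side4',p)
a=cv2.imread('pics/side4.png')[85:265,140:380]; a=cv2.convertScaleAbs(a,alpha=2,beta=20)
cv2.imwrite('pics/side4z.png',cv2.resize(a,(800,600),interpolation=cv2.INTER_CUBIC))
```

```text
rel x -0.0398 (lens line) y -0.0000 z 0.1950 phi 0.850 jaw yaw err -0.000 roll -0.001 F [0.9 0.3 0.3] w 1.000 t 7.78 j [ 0.13 -0.31  2.12 -0.12  0.49 -1.41]
```

View pics/side4z.png

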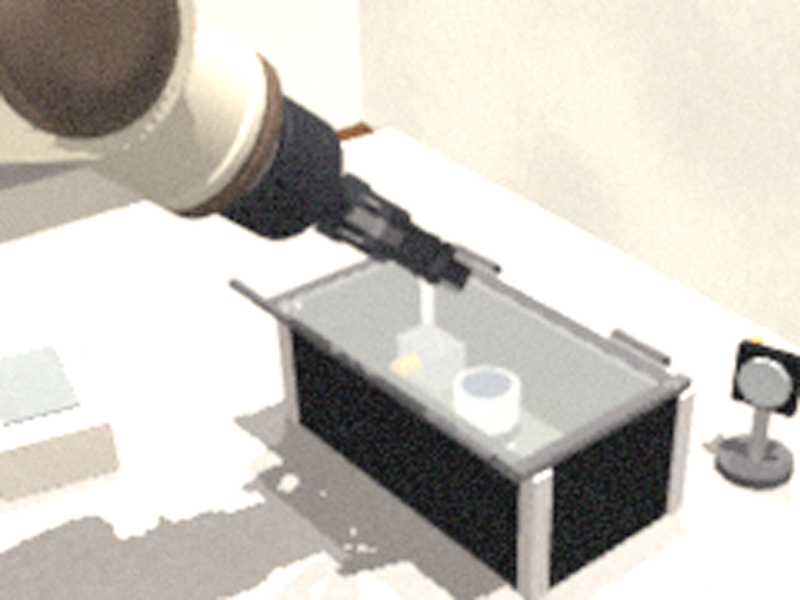

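Run:
```python
from st import *
np.set_printoptions(precision=1,suppress=True)
p=env.get_image('side')
o=env.observe();M=R.from_rotvec(o['orientation']).as_matrix();T=o['ee_pos']
for w in(-.05,.05):
  for s in(0,.013,.02):
    for h in(-.011,.011):
      print(w,s,h,proj(p,T+M@np.array([w,-s,h])))
# flap model
O=np.array([.6025,.1313])+.0165*np.array([np.cos(.05),np.sin(.05)]); 
Ex=np.array([np.cos(.05),np.sin(.05),0]);Ey=np.array([-Ex[1],Ex[0],0]);Oc=np.r_[O,0]+.031*Ey
print(Oc)
P=lambda x,y,z:Oc+x*Ex+y*Ey+np.array([0,0,z])
t=env.get_image('top')
for n,q in dict(barL=(-.112,.145,.141),barR=(-.112,-.145,.141),nearTopL=(-.075,.145,.11),nearTopR=(-.075,-.145,.11),nearbotR=(-.075,-.145,0),farTopR=(.075,-.145,.11),farTopL=(.075,.145,.11)).items(): print(n,'side',proj(p,P(*q)),'top',proj(t,P(*q)))
img=p['color'][100:250,180:380];cv2.imwrite('pics/s4b.png',cv2.convertScaleAbs(cv2.resize(cv2.cvtColor(img,cv2.COLOR_RGB2BGR),(800,600),interpolation=cv2.INTER_CUBIC),alpha=2,beta=20))
save('top4',t)
```

```text
-0.05 0 -0.011 [294.7 172.1]
-0.05 0 0.011 [289.6 181. ]
-0.05 0.013 -0.011 [291.4 170. ]
-0.05 0.013 0.011 [286.2 179.1]
-0.05 0.02 -0.011 [289.5 168.9]
-0.05 0.02 0.011 [284.3 178.1]
0.05 0 -0.011 [265.3 155.6]
0.05 0 0.011 [260.6 164. ]
0.05 0.013 -0.011 [261.8 153.6]
0.05 0.013 0.011 [257.1 162. ]
0.05 0.02 -0.011 [259.9 152.5]
0.05 0.02 0.011 [255.1 161. ]
[0.6 0.2 0. ]
barL side [209.3 169.3] top [176.1 240. ]
barR side [287.1 223. ] top [307.6 232.3]
nearTopL side [223.  175.1] top [178.3 225.2]
nearTopR side [300.1 227.5] top [305.7 217.8]
nearbotR side [298.9 265.4] top [303.4 224.1]
farTopR side [347.1 201.1] top [301.4 154. ]
farTopL side [268. 157.] top [176.5 161. ]
```

View pics/s4b.png

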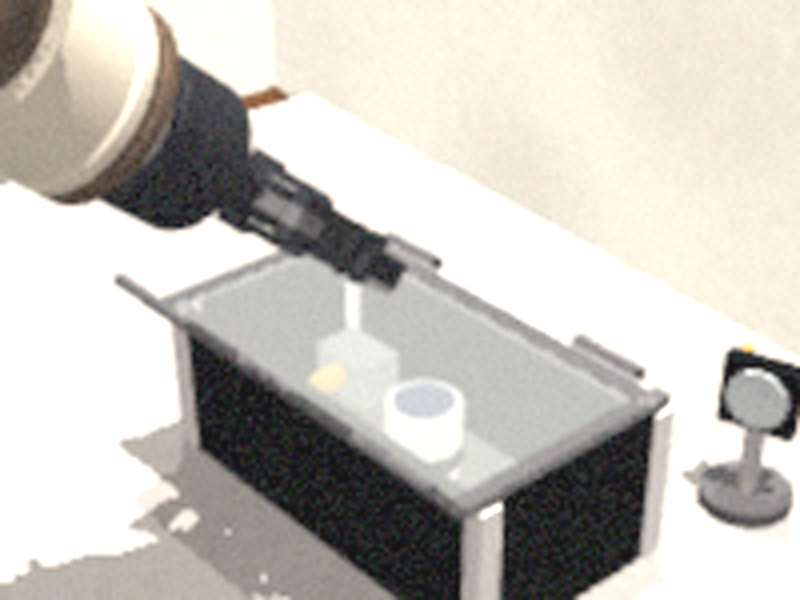

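View pics/top4.png

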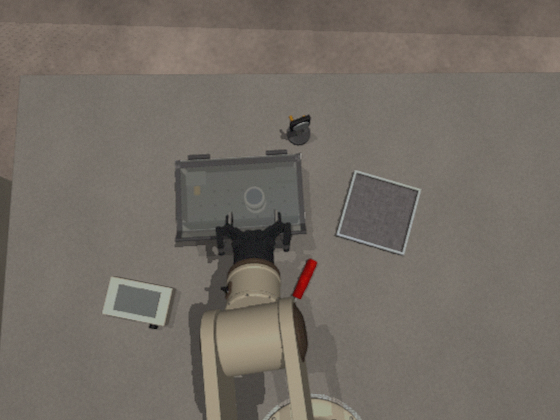

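Run:
```python
from st import *
np.set_printoptions(precision=1,suppress=True)
o=env.observe();M=R.from_rotvec(o['orientation']).as_matrix();T=o['ee_pos']
p=env.get_image('top')
for w in(-.05,-.0425,.0425,.05):
  print(w,[proj(p,T+M@np.array([w,-s,0])) for s in(0,.013,.02,.03)])
a=cv2.imread('pics/top4.png')[180:300,180:340]
cv2.imwrite('pics/top4z.png',cv2.convertScaleAbs(cv2.resize(a,(800,600),interpolation=cv2.INTER_CUBIC),alpha=2,beta=20))
```

```text
-0.05 [array([276.7, 198.2]), array([277., 202.]), array([277.1, 204.1]), array([277.3, 207.1])]
-0.0425 [array([273.2, 198.4]), array([273.4, 202.2]), array([273.6, 204.3]), array([273.7, 207.3])]
0.0425 [array([233.2, 200.7]), array([233.1, 204.5]), array([233. , 206.6]), array([232.9, 209.6])]
0.05 [array([229.7, 200.9]), array([229.5, 204.7]), array([229.4, 206.8]), array([229.3, 209.8])]
```

View pics/top4z.png

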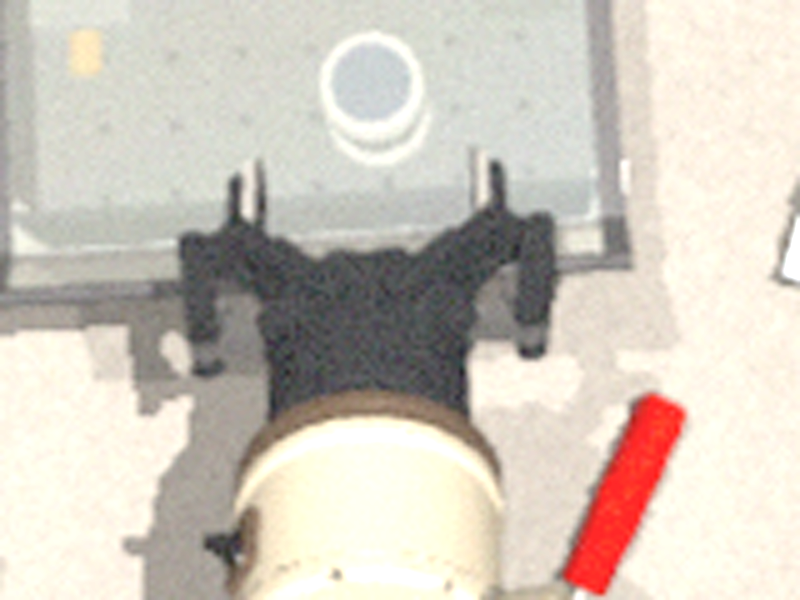

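>>> jog_arm([
  [-1,0,0,0,0,0,0],
  [-1,0,0,0,0,0,0],
  [-1,0,0,0,0,0,0],
  [-1,0,0,0,0,0,0],
  [-1,0,0,0,0,0,0],
  [-1,0,0,0,0,0,0],
  [-1,0,0,0,0,0,0],
  [-1,0,0,0,0,0,0],
], squeeze=30)

```text
clock: 8.65
ee_pos: [0.5781, 0.13, 0.1931]
orientation: [-1.762, -1.852, 0.7]
contact_force: [0.1, 0.5, 0.3]
gripper_width: 0.003
```

Run:
```python
from st import *
st()
np.set_printoptions(precision=1,suppress=True)
o=env.observe();M=R.from_rotvec(o['orientation']).as_matrix();T=o['ee_pos']
for n,(r,c) in dict(top=(180,180),side=(100,200)).items():
  p=env.get_image(n)
  for h in(-.011,0,.011):print(n,h,[(proj(p,T+M@np.array([0,-s,h]))-[c,r])*5 for s in(0,.013,.026)])
  a=cv2.cvtColor(p['color'],cv2.COLOR_RGB2BGR)[r:r+120,c:c+160]
  cv2.imwrite('pics/%s5z.png'%n,cv2.convertScaleAbs(cv2.resize(a,(800,600),interpolation=cv2.INTER_CUBIC),alpha=2,beta=20))
```

```text
rel x -0.0409 (lens line) y -0.0000 z 0.1931 phi 0.849 jaw yaw err -0.000 roll -0.001 F [0.1 0.5 0.3] w 0.003 t 8.65 j [ 0.13 -0.31  2.12 -0.12  0.49 -1.41]
top -0.011 [array([364.2,  76.6]), array([364.3,  95.7]), array([364.5, 115.1])]
top 0 [array([366. ,  97.1]), array([366.2, 116.2]), array([366.3, 135.7])]
top 0.011 [array([367.9, 117.3]), array([368. , 136.4]), array([368.2, 156. ])]
side -0.011 [array([397.1, 317.7]), array([380.1, 307.6]), array([362.6, 297.1])]
side 0 [array([384.8, 339.4]), array([367.7, 329.5]), array([350.1, 319.3])]
side 0.011 [array([372.6, 361. ]), array([355.3, 351.3]), array([337.6, 341.5])]
```

View pics/top5z.png

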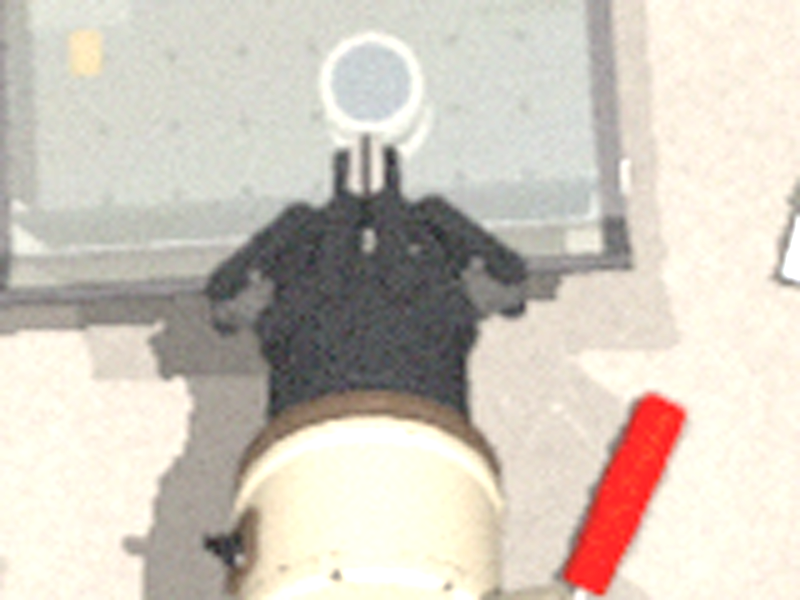

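View pics/side5z.png

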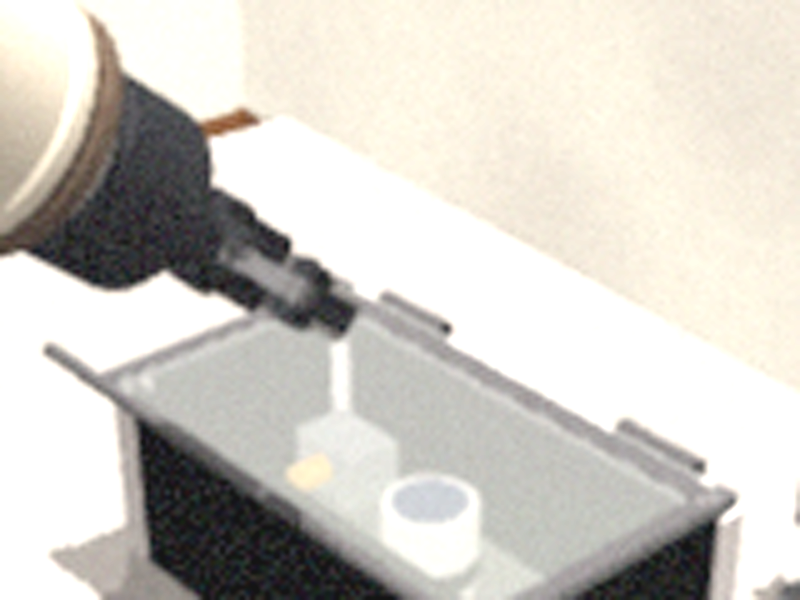

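Run:
```python
from st import *
np.set_printoptions(precision=1,suppress=True)
o=env.observe();M=R.from_rotvec(o['orientation']).as_matrix();T=o['ee_pos']
p=env.get_image('wrist');save('wrist5',p)
for h in(-.011,0,.011):print(h,[proj(p,T+M@np.array([.0,-s,h])) for s in(0,.013,.026)])
print('open inner',[[proj(p,T+M@np.array([w,-s,h])) for s in(0.013,.026,.039)] for w in(-.0425,.0425) for h in (-.011,.011)])
```

```text
-0.011 [array([275.9, 269.6]), array([275.8, 281.9]), array([275.7, 295.9])]
0 [array([275.9, 250.6]), array([275.8, 261.8]), array([275.6, 274.7])]
0.011 [array([275.9, 231. ]), array([275.7, 241. ]), array([275.6, 252.6])]
open inner [[array([190.3, 281.9]), array([184. , 295.9]), array([176.7, 312.1])], [array([186.8, 241. ]), array([180. , 252.5]), array([172.1, 266. ])], [array([361.4, 281.9]), array([367.4, 295.9]), array([374.4, 312.2])], [array([364.7, 241. ]), array([371.2, 252.6]), array([378.9, 266. ])]]
```

View pics/wrist5.png

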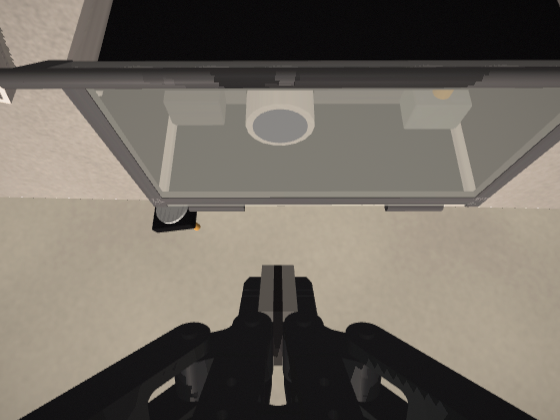

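Run:
```python
import p,sim
src=open('sim.py').read()
for s0,ft in (('.0','.006'),('.006','.011'),('.013','.008')):
    exec(src.replace('((.006,.073,.012)','((%s,.073,%s)'%(s0,ft))); p.hand=hand
    print(s0,ft)
    p.run([(-.13,.092,.8),(-.088,.092,.8),(-.088,.11,.8),(-.072,.14,.8),(-.052,.17,.8),(-.036,.195,.8),(-.016,.215,.75),(-.00,.23,.7),(.005,.235,.55),(.0,.22,.4),(-.005,.19,.3),(-.008,.16,.25),(-.011,.12,.25),(-.011,.10,.25),(-.011,.058,.25)])
```

```text
.0 .006
[-0.088  0.092  0.8  ] 0  minz 0.088 
[-0.088  0.11   0.8  ] 0.07  minz 0.106 
[-0.072  0.14   0.8  ] 0.31  minz 0.136 
[-0.052  0.17   0.8  ] 0.53  minz 0.166 
[-0.036  0.195  0.8  ] 0.71  minz 0.191 
[-0.016  0.215  0.75 ] 0.9  minz 0.211 
[-0.    0.23  0.7 ] 1.05  minz 0.226 
[0.005 0.235 0.55 ] 1.1  minz 0.232 
[0.   0.22 0.4 ] 1.05  minz 0.218 
[-0.005  0.19   0.3  ] 1.16  minz 0.188 
[-0.008  0.16   0.25 ] 1.17  minz 0.159 
[-0.011  0.12   0.25 ] 1.09  minz 0.119 
[-0.011  0.1    0.25 ] 1.05  lens minz 0.099 
[-0.011  0.058  0.25 ] 1.0  lens minz 0.057 
.006 .011
[-0.088  0.092  0.8  ] 0.01  minz 0.088 
[-0.088  0.11   0.8  ] 0.11  minz 0.106 
[-0.072  0.14   0.8  ] 0.34  minz 0.136 
[-0.052  0.17   0.8  ] 0.57  minz 0.166 
[-0.036  0.195  0.8  ] 0.74  minz 0.191 
[-0.016  0.215  0.75 ] 0.93  minz 0.212 
[-0.    0.23  0.7 ] 1.07  minz 0.228 
[0.005 0.235 0.55 ] 1.13  minz 0.234 
[0.   0.22 0.4 ] 1.08  minz 0.221 
[-0.005  0.19   0.3  ] 1.16  minz 0.192 
[-0.008  0.16   0.25 ] 1.17  minz 0.163 
[-0.011  0.12   0.25 ] 1.09  minz 0.123 
[-0.011  0.1    0.25 ] 1.05  minz 0.103 
[-0.011  0.058  0.25 ] 1.0  lens minz 0.061 
.013 .008
[-0.088  0.092  0.8  ] 0  minz 0.095 
[-0.088  0.11   0.8  ] 0.09  minz 0.113 
[-0.072  0.14   0.8  ] 0.32  minz 0.143 
[-0.052  0.17   0.8  ] 0.55  minz 0.173 
[-0.036  0.195  0.8  ] 0.72  minz 0.198 
[-0.016  0.215  0.75 ] 0.9  minz 0.219 
[-0.    0.23  0.7 ] 1.04  minz 0.235 
[0.005 0.235 0.55 ] 1.1  minz 0.242 
[0.   0.22 0.4 ] 1.06  minz 0.229 
[-0.005  0.19   0.3  ] 1.16  minz 0.200 
[-0.008  0.16   0.25 ] 1.17  minz 0.171 
[-0.011  0.12   0.25 ] 1.09  minz 0.131 
[-0.011  0.1    0.25 ] 1.05  minz 0.111 
[-0.011  0.058  0.25 ] 1.0  lens minz 0.069
```

>>> jog_arm([
  [-1,-0.021,-0.001,0,-0.0005,0.01,0],
  [-1,-0.021,-0.001,0,-0.0005,0.01,0],
  [-1,-0.021,-0.001,0,-0.0005,0.01,0],
  [-1,-0.021,-0.001,0,-0.0005,0.01,0],
  [-1,-0.021,-0.001,0,-0.0005,0.01,0],
  [-1,0,0,-0.024,0,0,0],
  [-1,0,0,-0.024,0,0,0],
  [-1,0,0,-0.024,0,0,0],
  [-1,0,0,-0.024,0,0,0],
  [-1,0,0,-0.024,0,0,0],
  [-1,0,0,0,0,0,0],
  [-1,0.015,0.001,0,0,0,0],
  [-1,0.015,0.001,0,0,0,0],
  [-1,0.015,0.001,0,0,0,0],
  [-1,0.015,0.001,0,0,0,0],
  [-1,0.015,0.001,0,0,0,0],
  [-1,0,0,0,0,0,0],
  [-1,0,0,0,0,0,0],
])

```text
clock: 10.3
ee_pos: [0.5483, 0.13, 0.0738]
orientation: [-1.731, -1.818, 0.74]
contact_force: [0.0, 1.4, -0.2]
gripper_width: -0.003
```

Run:
```python
from st import *
st()
p=env.get_image('side');
a=cv2.cvtColor(p['color'],cv2.COLOR_RGB2BGR)[120:255,180:360]; a=cv2.convertScaleAbs(a,alpha=2.5,beta=30)
cv2.imwrite('pics/side6z.png',cv2.resize(a,(800,600),interpolation=cv2.INTER_CUBIC))
```

```text
rel x -0.0707 (lens line) y 0.0014 z 0.0738 phi 0.798 jaw yaw err -0.000 roll -0.001 F [ 0.   1.4 -0.2] w -0.003 t 10.30 j [ 0.14 -0.2   2.28 -0.24  0.27 -1.28]
```

View pics/side6z.png

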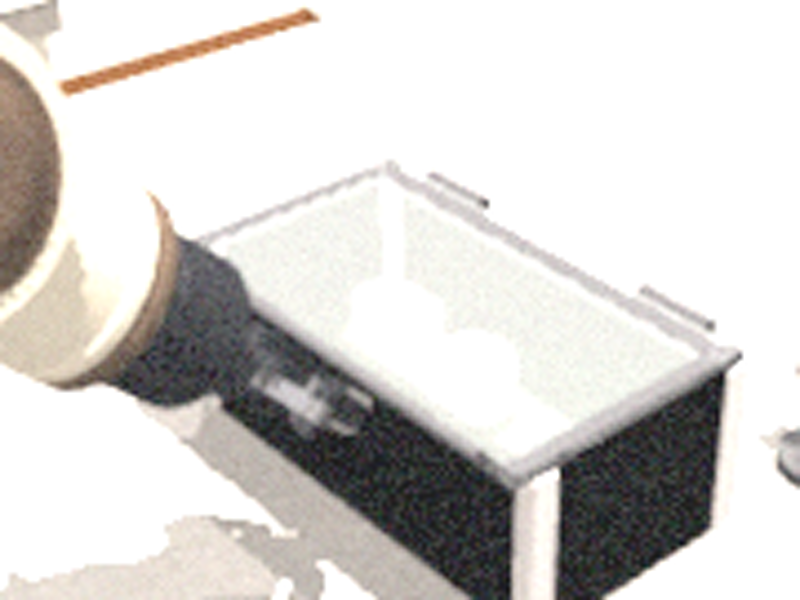

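>>> jog_arm([
  [-1,0,0,0.006,0,0,0],
  [-1,0,0,0.006,0,0,0],
  [-1,0,0,0.006,0,0,0],
  [-1,0.0034,0,0.006,0,0,0],
  [-1,0.0034,0,0.006,0,0,0],
  [-1,0.0034,0,0.006,0,0,0],
  [-1,0.0034,0,0.006,0,0,0],
  [-1,0.0034,0,0.006,0,0,0],
  [-1,0.004,0,0.006,0,0,0],
  [-1,0.004,0.0004,0.006,0,0,0],
  [-1,0.004,0,0.006,0,0,0],
  [-1,0.004,0.0004,0.006,0,0,0],
  [-1,0,0,0,0,0,0],
])

```text
clock: 11.43
ee_pos: [0.5823, 0.1309, 0.1469]
orientation: [-1.732, -1.82, 0.738]
contact_force: [-1.2, -0.1, 0.5]
gripper_width: -0.001
```

Run:
```python
from st import *
st()
p=env.get_image('side');
a=cv2.cvtColor(p['color'],cv2.COLOR_RGB2BGR)[85:265,140:380]; a=cv2.convertScaleAbs(a,alpha=2,beta=20)
cv2.imwrite('pics/side7z.png',cv2.resize(a,(800,600),interpolation=cv2.INTER_CUBIC))
```

```text
rel x -0.0366 (lens line) y 0.0006 z 0.1469 phi 0.801 jaw yaw err -0.000 roll -0.001 F [-1.2 -0.1  0.5] w -0.001 t 11.43 j [ 0.12 -0.23  2.14 -0.13  0.44 -1.4 ]
```

View pics/side7z.png

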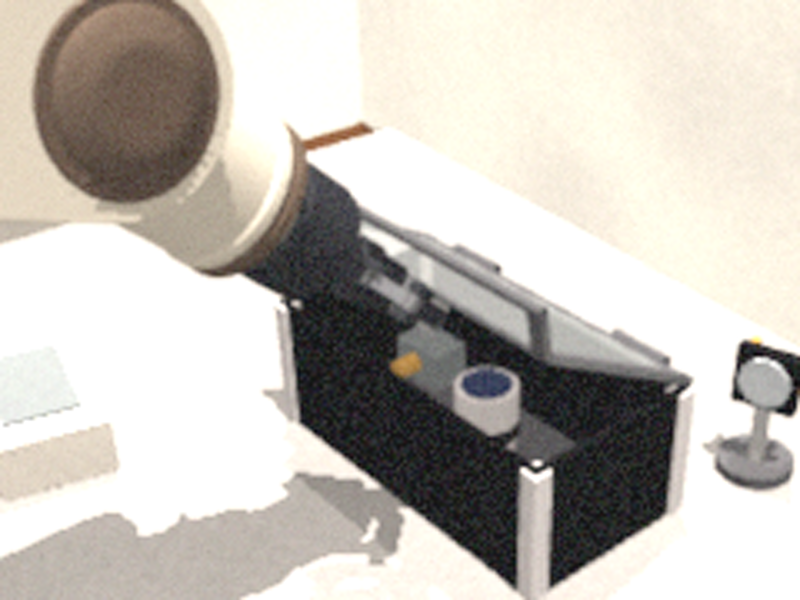

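The side view shows the flap up at roughly 0.5 rad, resting on the shut fingers. I'll continue along the arc.

>>> jog_arm([
  [-1,0.004,0,0.006,0,0,0],
  [-1,0.004,0,0.006,0,0,0],
  [-1,0.004,0.0005,0.006,0,0,0],
  [-1,0.004,0,0.006,0,0,0],
  [-1,0.004,0,0.006,0,0,0],
  [-1,0.0048,0,0.0048,-0.0006,0.0125,0],
  [-1,0.0048,0.0005,0.0048,-0.0006,0.0125,0],
  [-1,0.0048,0,0.0048,-0.0006,0.0125,0],
  [-1,0.0048,0.0005,0.0048,-0.0006,0.0125,0],
  [-1,0.0038,0,0.0035,-0.0006,0.0125,0],
  [-1,0.0038,0.0005,0.0035,-0.0006,0.0125,0],
  [-1,0.0038,0,0.0035,-0.0006,0.0125,0],
  [-1,0.0038,0,0.0035,-0.0006,0.0125,0],
  [-1,0.0006,0,0.001,-0.0025,0.05,0],
  [-1,0.0006,0,0.001,-0.0025,0.05,0],
  [-1,0.0006,0,0.001,-0.0025,0.05,0],
  [-1,0,0,0,0,0,0],
])

```text
clock: 12.9
ee_pos: [0.6388, 0.1328, 0.2128]
orientation: [-1.567, -1.646, 0.925]
contact_force: [1.3, 0.3, 1.0]
gripper_width: 0.002
```

Run:
```python
from st import *
st()
p=env.get_image('side');
a=cv2.cvtColor(p['color'],cv2.COLOR_RGB2BGR)[85:265,140:380]; a=cv2.convertScaleAbs(a,alpha=2,beta=20)
cv2.imwrite('pics/side8z.png',cv2.resize(a,(800,600),interpolation=cv2.INTER_CUBIC))
```

```text
rel x 0.0198 (lens line) y -0.0003 z 0.2128 phi 0.547 jaw yaw err -0.000 roll -0.001 F [1.3 0.3 1. ] w 0.002 t 12.90 j [ 0.1  -0.05  1.73 -0.04  0.92 -1.51]
```

View pics/side8z.png

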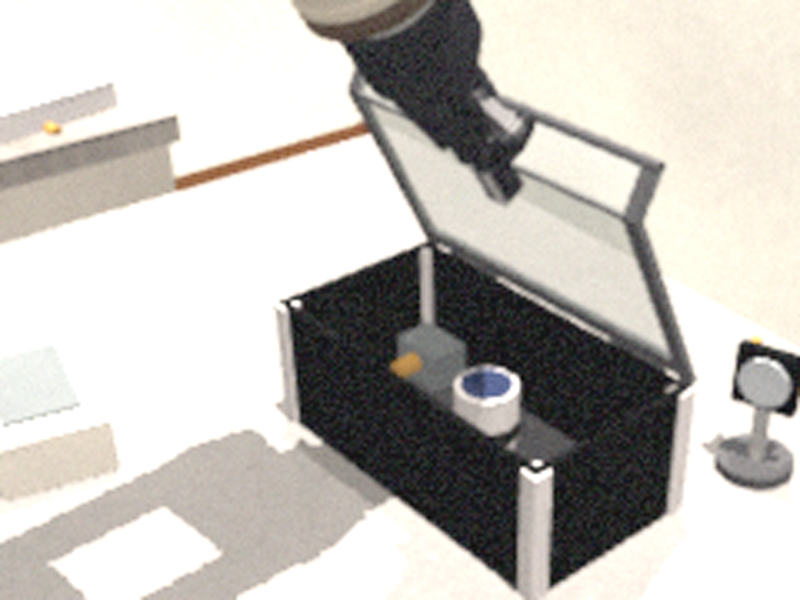

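>>> jog_arm([
  [-1,-0.0023,0,-0.0045,-0.0018,0.037,0],
  [-1,-0.0023,0,-0.0045,-0.0018,0.037,0],
  [-1,-0.0023,0,-0.0045,-0.0018,0.037,0],
  [-1,-0.0023,0,-0.0045,-0.0018,0.037,0],
  [1,-0.0019,0,-0.0078,-0.0012,0.025,0],
  [1,-0.0019,0,-0.0078,-0.0012,0.025,0],
  [1,-0.0019,0,-0.0078,-0.0012,0.025,0],
  [1,-0.0019,0,-0.0078,-0.0012,0.025,0],
  [1,-0.0014,0,-0.01,-0.0008,0.017,0],
  [1,-0.0014,0,-0.01,-0.0008,0.017,0],
  [1,-0.0014,0,-0.01,-0.0008,0.017,0],
  [1,0,0,0,0,0,0],
  [1,0,0,0,0,0,0],
  [1,0,0,0,0,0,0],
])

```text
clock: 14.12
ee_pos: [0.6164, 0.1329, 0.1323]
orientation: [-1.362, -1.432, 1.113]
contact_force: [0.5, -0.0, 0.1]
gripper_width: 1.002
```

Run:
```python
from st import *
st()
p=env.get_image('side');
a=cv2.cvtColor(p['color'],cv2.COLOR_RGB2BGR)[85:265,140:380]; a=cv2.convertScaleAbs(a,alpha=2,beta=20)
cv2.imwrite('pics/side9z.png',cv2.resize(a,(800,600),interpolation=cv2.INTER_CUBIC))
q=env.get_image('wrist');save('wrist9',q)
print(env.look_for('lens',q)[:2],proj(q,[.6025,.1313,.096]))
```

```text
rel x -0.0025 (lens line) y 0.0009 z 0.1323 phi 0.249 jaw yaw err 0.000 roll -0.000 F [ 0.5 -0.   0.1] w 1.002 t 14.12 j [ 0.1   0.12  1.62 -0.01  1.14 -1.52]
[{'point': [279.8, 171.8], 'confidence': 0.95}] [274.61810102 191.64845417]
```

View pics/side9z.png

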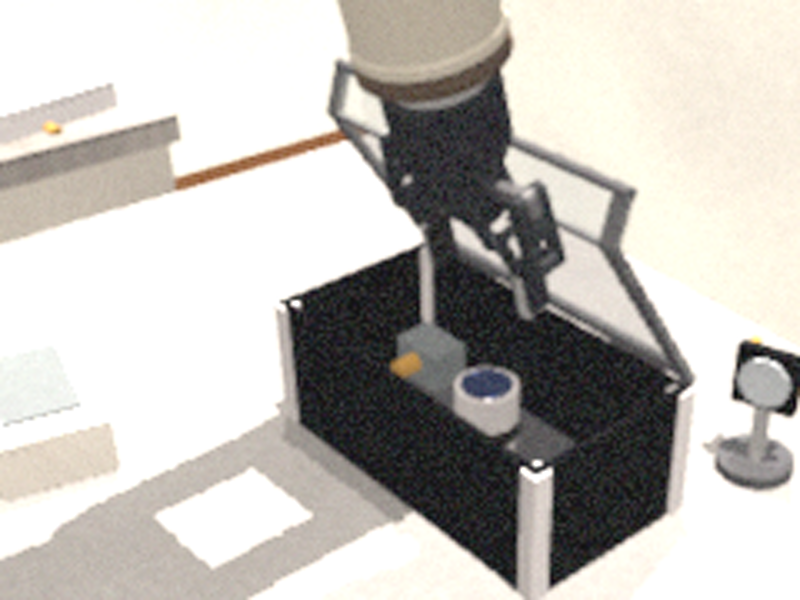

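View pics/wrist9.png

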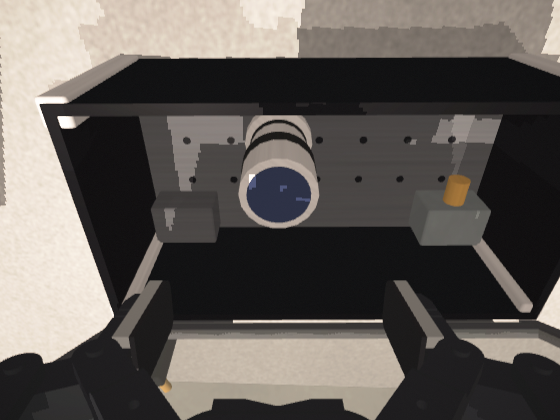

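Run:
```python
from st import *
q=env.get_image('wrist')
print(onz(q,(279,190),.096), onz(q,(279,190),.098))
```

```text
[0.60132608 0.13380611 0.096     ] [0.60019233 0.13374044 0.098     ]
```

>>> jog_arm([
  [1,-0.001,0.0005,-0.01,0,0,0],
  [1,-0.001,0.0005,-0.01,0,0,0],
  [1,0,0,-0.01,0,0,0],
  [1,0,0,-0.01,0,0,0],
  [1,0,0,-0.01,0,0,0],
  [1,0,0,-0.01,0,0,0],
  [1,0,0,0,0,0,0],
])

```text
clock: 14.9
ee_pos: [0.6131, 0.1337, 0.0692]
orientation: [-1.36, -1.429, 1.116]
contact_force: [-0.8, -0.1, -1.2]
gripper_width: 1.002
```

Run:
```python
from st import *
st()
p=env.get_image('side');
a=cv2.cvtColor(p['color'],cv2.COLOR_RGB2BGR)[85:265,140:380]; a=cv2.convertScaleAbs(a,alpha=2,beta=20)
cv2.imwrite('pics/side10z.png',cv2.resize(a,(800,600),interpolation=cv2.INTER_CUBIC))
q=env.get_image('wrist');save('wrist10',q)
```

```text
rel x -0.0058 (lens line) y 0.0018 z 0.0692 phi 0.246 jaw yaw err 0.000 roll -0.000 F [-0.8 -0.1 -1.2] w 1.002 t 14.90 j [ 0.1   0.17  1.7  -0.01  1.02 -1.52]
```

View pics/side10z.png

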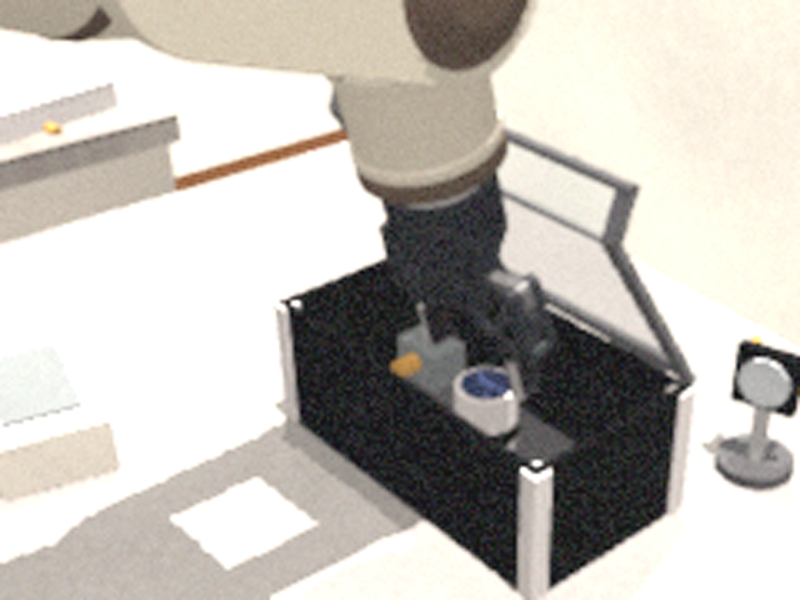

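View pics/wrist10.png

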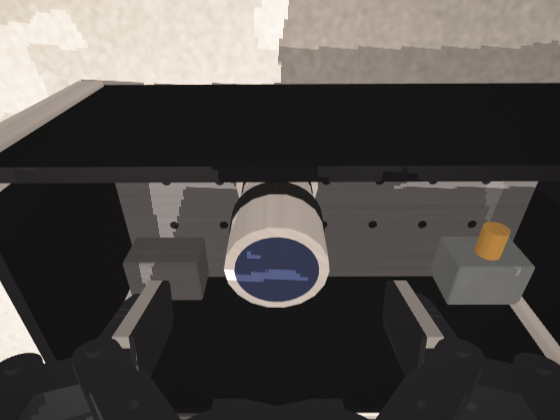

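>>> jog_arm([
  [1,0,0,-0.009,0,0,0],
  [1,0,0,-0.009,0,0,0],
  [1,0,0,-0.009,0,0,0],
  [1,0,0,-0.008,0,0,0],
  [1,0,0,0,0,0,0],
])

```text
clock: 15.42
ee_pos: [0.6133, 0.1337, 0.0348]
orientation: [-1.36, -1.43, 1.115]
contact_force: [-0.9, -0.7, -0.8]
gripper_width: 0.996
```

Run:
```python
from st import *
st()
p=env.get_image('side');
a=cv2.cvtColor(p['color'],cv2.COLOR_RGB2BGR)[100:250,180:380]; a=cv2.convertScaleAbs(a,alpha=3,beta=20)
cv2.imwrite('pics/side11z.png',cv2.resize(a,(800,600),interpolation=cv2.INTER_CUBIC))
q=env.get_image('wrist');save('wrist11',q)
```

```text
rel x -0.0056 (lens line) y 0.0019 z 0.0348 phi 0.246 jaw yaw err 0.000 roll -0.000 F [-0.9 -0.7 -0.8] w 0.996 t 15.42 j [ 0.1   0.21  1.74 -0.02  0.95 -1.51]
```

View pics/side11z.png

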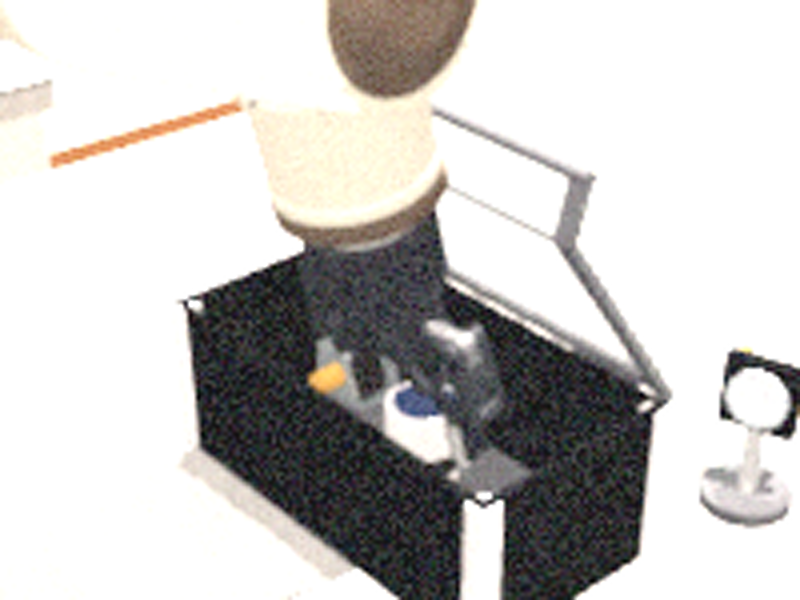

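View pics/wrist11.png

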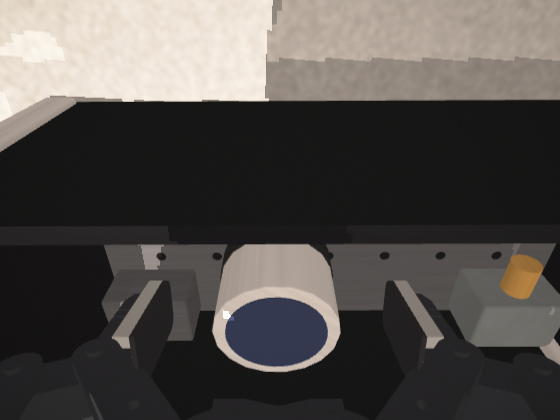

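>>> jog_arm([
  [-1,0,0,0,0,0,0],
  [-1,0,0,0,0,0,0],
  [-1,0,0,0,0,0,0],
  [-1,0,0,0,0,0,0],
  [-1,0,0,0,0,0,0],
  [-1,0,0,0,0,0,0],
  [-1,0,0,0,0,0,0],
], squeeze=50)

```text
clock: 16.1
ee_pos: [0.6147, 0.1339, 0.0379]
orientation: [-1.363, -1.433, 1.113]
contact_force: [-3.3, -1.4, 6.7]
gripper_width: 0.546
```

Run:
```python
from st import *
st()
q=env.get_image('wrist');save('wrist12',q)
```

```text
rel x -0.0042 (lens line) y 0.0019 z 0.0379 phi 0.250 jaw yaw err 0.000 roll -0.000 F [-3.3 -1.4  6.7] w 0.546 t 16.10 j [ 0.1   0.2   1.74 -0.02  0.95 -1.51]
```

View pics/wrist12.png

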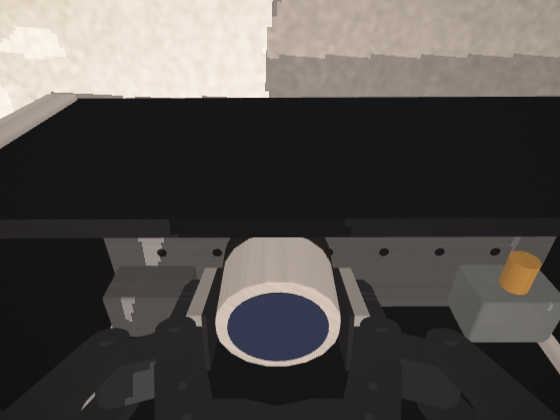

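>>> jog_arm([
  [-1,0,0,0.005,0,0,0],
  [-1,0,0,0.01,0,0,0],
  [-1,0,0,0.012,0,0,0],
  [-1,0,0,0.012,0,0,0],
  [-1,0,0,0.012,0,0,0],
  [-1,0,0,0.012,0,0,0],
  [-1,0,0,0.012,0,0,0],
  [-1,0,0,0.012,0,0,0],
  [-1,0,0,0.012,0,0,0],
  [-1,0,0,0.012,0,0,0],
  [-1,0,0,0.012,0,0,0],
  [-1,0,0,0.01,0,0,0],
  [-1,0,0,0.005,0,0,0],
  [-1,0,0,0,0,0,0],
], squeeze=60)

```text
clock: 17.32
ee_pos: [0.6148, 0.1339, 0.1766]
orientation: [-1.363, -1.433, 1.112]
contact_force: [-1.0, -0.6, -2.7]
gripper_width: 0.542
```

Run:
```python
from st import *
st()
p=env.get_image('side');save('side13',p)
q=env.get_image('wrist');save('wrist13',q)
```

```text
rel x -0.0041 (lens line) y 0.0020 z 0.1766 phi 0.251 jaw yaw err 0.000 roll -0.000 F [-1.  -0.6 -2.7] w 0.542 t 17.32 j [ 0.1   0.1   1.56 -0.01  1.23 -1.52]
```

View pics/side13.png

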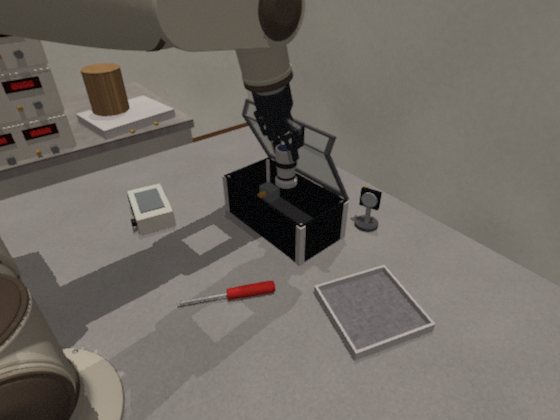

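View pics/wrist13.png

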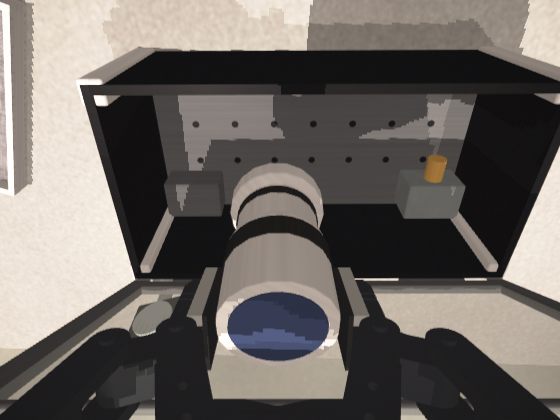

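>>> jog_arm([
  [-1,-0.01,-0.0005,0,0,0,0],
  [-1,-0.015,-0.0008,0,0,0,0],
  [-1,-0.015,-0.0008,0,0,0,0],
  [-1,-0.015,-0.0008,0,0,0,0],
  [-1,-0.015,-0.0008,0,0,0,0],
  [-1,-0.015,-0.0008,0,0,0,0],
  [-1,-0.015,-0.0008,0,0,0,0],
  [-1,-0.015,-0.0008,0,0,0,0],
  [-1,0,0,0,0,0,0],
])

```text
clock: 18.17
ee_pos: [0.4959, 0.1276, 0.1742]
orientation: [-1.36, -1.43, 1.116]
contact_force: [-9.3, -2.2, -2.3]
gripper_width: 0.54
```

Run:
```python
from st import *
st()
p=env.get_image('side');save('side14',p)
```

```text
rel x -0.1231 (lens line) y 0.0017 z 0.1742 phi 0.246 jaw yaw err 0.001 roll -0.000 F [-9.3 -2.2 -2.3] w 0.540 t 18.17 j [ 0.11 -0.15  1.81 -0.02  1.24 -1.51]
```

View pics/side14.png

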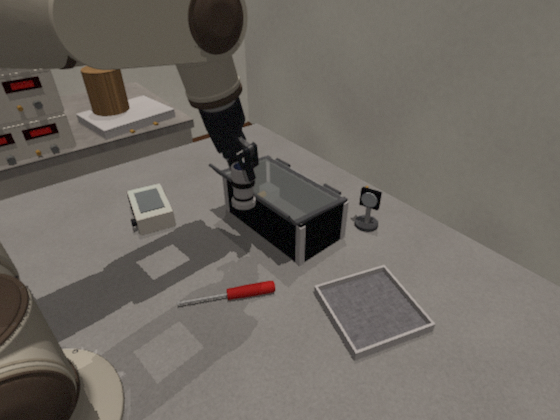

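>>> jog_arm([
  [-1,-0.015,-0.001,0.004,0,0,0],
  [-1,-0.018,-0.001,0.004,0,0,0],
  [-1,-0.018,-0.001,0.004,0,0,0],
  [-1,-0.018,-0.01,0.004,0,0,0],
  [-1,0,-0.022,0,0,0,0],
  [-1,0,-0.03,0,0,0,0],
  [-1,0,-0.03,0,0,0,0],
  [-1,0,-0.03,0,0,0,0],
  [-1,0,-0.03,0,0,0,0],
  [-1,0,-0.03,0,0,0,0],
  [-1,0.006,-0.028,0,0,0,0],
  [-1,0.016,-0.018,0,0,0,0],
  [-1,0.024,-0.016,0,0,0,0],
  [-1,0.028,-0.014,0,0,0,0],
  [-1,0.028,-0.014,0,0,0,0],
  [-1,0.026,-0.01,0,0,0,0],
  [-1,0.018,-0.006,0,0,0,0],
  [-1,0.01,-0.002,0,0,0,0],
  [-1,0,0,0,0,0,0],
  [-1,0,0,0,0,0,0],
])

```text
clock: 19.88
ee_pos: [0.5856, -0.1647, 0.1905]
orientation: [-1.36, -1.431, 1.114]
contact_force: [0.2, 0.8, -3.3]
gripper_width: 0.539
```

Run:
```python
from st import *
st()
p=env.get_image('side');save('side15',p)
t=env.get_image('top');save('top15',t)
print(proj(t,[.575,-.1695,.02]),env.look_for('tray',t)[:1])
```

```text
rel x -0.0482 (lens line) y -0.2948 z 0.1905 phi 0.248 jaw yaw err 0.001 roll 0.000 F [ 0.2  0.8 -3.3] w 0.539 t 19.88 j [-0.47  0.06  1.58  0.13  1.29 -2.12]
[378.32627824 212.25771774] [{'point': [363.9, 210.5], 'confidence': 0.56}]
```

View pics/side15.png

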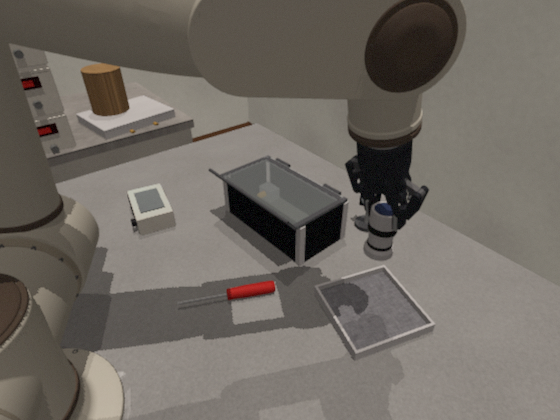

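View pics/top15.png

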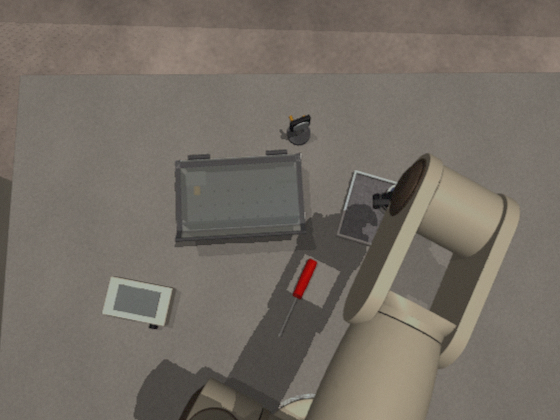

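>>> jog_arm([
  [-1,0,0,-0.013,0,0,0],
  [-1,0,0,-0.013,0,0,0],
  [-1,0,0,-0.013,0,0,0],
  [-1,0,0,-0.013,0,0,0],
  [-1,0,0,-0.013,0,0,0],
  [-1,0,0,-0.013,0,0,0],
  [-1,0,0,-0.013,0,0,0],
  [-1,0,0,-0.013,0,0,0],
  [-1,0,0,-0.013,0,0,0],
  [-1,0,0,-0.01,0,0,0],
  [-1,0,0,-0.006,0,0,0],
  [-1,0,0,0,0,0,0],
  [-1,0,0,0,0,0,0],
])

```text
clock: 21.12
ee_pos: [0.5863, -0.1653, 0.0585]
orientation: [-1.362, -1.432, 1.113]
contact_force: [-0.3, -0.6, -2.6]
gripper_width: 0.541
```

Run:
```python
from st import *
st()
p=env.get_image('side');save('side16',p)
a=cv2.cvtColor(p['color'],cv2.COLOR_RGB2BGR)[220:370,290:490]
cv2.imwrite('pics/side16z.png',cv2.convertScaleAbs(cv2.resize(a,(800,600),interpolation=cv2.INTER_CUBIC),alpha=1.6,beta=20))
```

```text
rel x -0.0475 (lens line) y -0.2954 z 0.0585 phi 0.249 jaw yaw err 0.000 roll -0.000 F [-0.3 -0.6 -2.6] w 0.541 t 21.12 j [-0.47  0.15  1.75  0.14  1.03 -2.16]
```

View pics/side16z.png

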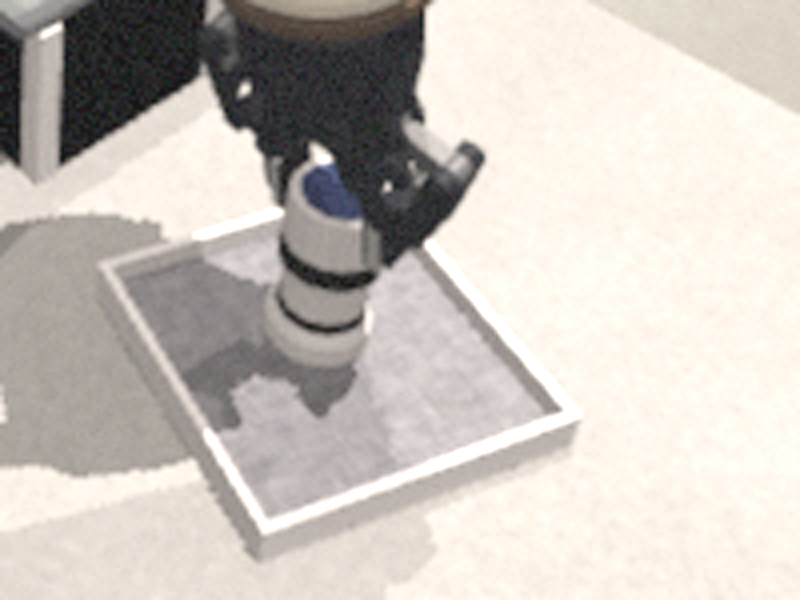

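Run:
```python
from st import *
p=env.get_image('side')
f=lambda X:(proj(p,X)-[290,220])*4
print(f([.574,-.166,.0266]),f([.574,-.166,.1166]), f([.574-.026,-.166,.0266]),f([.574+.026,-.166,.0266]),f([.574,-.166,.01]))
```

```text
[311.46023646 322.55029345] [336.20410677 190.02789057] [275.38253325 348.56732971] [346.28871504 297.43412171] [307.26353725 345.0268364 ]
```

>>> jog_arm([
  [-1,0,0,-0.003,0,0,0],
  [-1,0,0,-0.003,0,0,0],
  [-1,0,0,-0.002,0,0,0],
  [-1,0,0,0,0,0,0],
])

```text
clock: 21.55
ee_pos: [0.586, -0.1651, 0.0495]
orientation: [-1.361, -1.431, 1.114]
contact_force: [-0.2, 0.2, -2.9]
gripper_width: 0.539
```

>>> jog_arm([
  [-1,0,0,-0.002,0,0,0],
  [-1,0,0,-0.002,0,0,0],
  [-1,0,0,0,0,0,0],
  [-1,0,0,0,0,0,0],
])

```text
clock: 21.88
ee_pos: [0.5862, -0.1652, 0.046]
orientation: [-1.362, -1.432, 1.114]
contact_force: [-0.6, 0.3, -2.8]
gripper_width: 0.539
```

Run:
```python
from st import *
st()
p=env.get_image('side')
a=cv2.cvtColor(p['color'],cv2.COLOR_RGB2BGR)[240:340,320:453]
cv2.imwrite('pics/side17z.png',cv2.convertScaleAbs(cv2.resize(a,(800,600),interpolation=cv2.INTER_CUBIC),alpha=1.6,beta=20))
save('wrist17',env.get_image('wrist'))
```

```text
rel x -0.0476 (lens line) y -0.2953 z 0.0460 phi 0.249 jaw yaw err 0.000 roll -0.000 F [-0.6  0.3 -2.8] w 0.539 t 21.88 j [-0.47  0.16  1.76  0.15  1.   -2.16]
```

View pics/side17z.png

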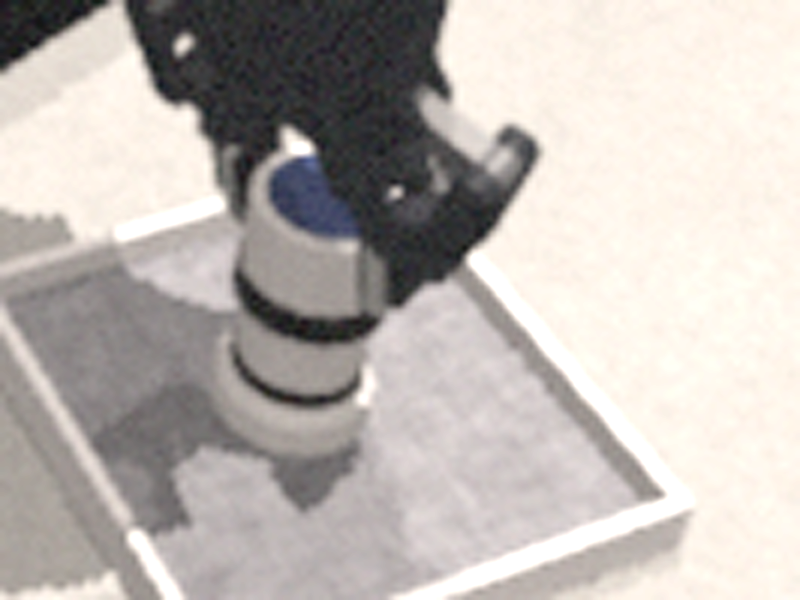

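View pics/wrist17.png

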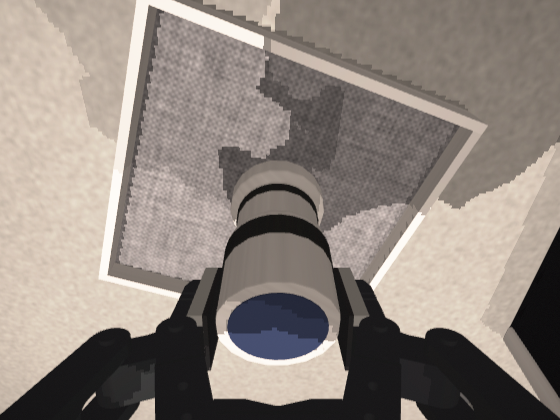

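>>> jog_arm([
  [-1,0,0,-0.002,0,0,0],
  [-1,0,0,-0.002,0,0,0],
  [-1,0,0,0,0,0,0],
  [-1,0,0,0,0,0,0],
])

```text
clock: 22.32
ee_pos: [0.5865, -0.1654, 0.0424]
orientation: [-1.363, -1.432, 1.113]
contact_force: [-1.3, 0.3, 1.9]
gripper_width: 0.542
```

>>> jog_arm([
  [-1,0,0,-0.001,0,0,0],
  [-1,0,0,0,0,0,0],
  [-1,0,0,0,0,0,0],
])

```text
clock: 22.57
ee_pos: [0.5869, -0.1654, 0.0424]
orientation: [-1.364, -1.433, 1.113]
contact_force: [-5.4, 2.2, 13.5]
gripper_width: 0.541
```

Run:
```python
from st import *
st()
p=env.get_image('side')
a=cv2.cvtColor(p['color'],cv2.COLOR_RGB2BGR)[240:340,320:453]
cv2.imwrite('pics/side18z.png',cv2.convertScaleAbs(cv2.resize(a,(800,600),interpolation=cv2.INTER_CUBIC),alpha=1.6,beta=20))
f=lambda X:(proj(p,X)-[320,240])*6
print(f([.574,-.166,.01]),f([.574,-.166,.10]))
```

```text
rel x -0.0469 (lens line) y -0.2956 z 0.0424 phi 0.251 jaw yaw err 0.000 roll -0.001 F [-5.4  2.2 13.5] w 0.541 t 22.57 j [-0.47  0.17  1.77  0.15  0.99 -2.16]
[280.89530588 397.5402546 ] [317.05349515 203.88541943]
```

View pics/side18z.png

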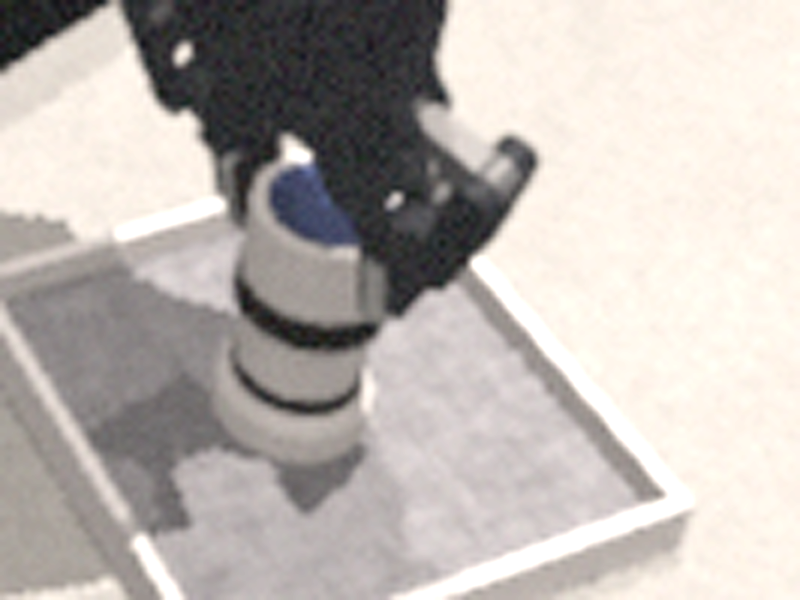

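>>> jog_arm([
  [0.12,0,0,0.0005,0,0,0],
  [0.2,0,0,0,0,0,0],
  [0.3,0,0,0,0,0,0],
  [0.45,0,0,0,0,0,0],
  [0.6,0,0,0,0,0,0],
  [0.8,0,0,0,0,0,0],
  [1,0,0,0,0,0,0],
  [1,0,0,0,0,0,0],
  [1,0,0,0,0,0,0],
])

```text
clock: 23.37
ee_pos: [0.5863, -0.1653, 0.0416]
orientation: [-1.362, -1.432, 1.114]
contact_force: [-0.4, 0.0, 0.0]
gripper_width: 0.998
```

Run:
```python
from st import *
st()
p=env.get_image('side')
a=cv2.cvtColor(p['color'],cv2.COLOR_RGB2BGR)[240:340,320:453]
cv2.imwrite('pics/side19z.png',cv2.convertScaleAbs(cv2.resize(a,(800,600),interpolation=cv2.INTER_CUBIC),alpha=1.6,beta=20))
save('wrist19',env.get_image('wrist'))
```

```text
rel x -0.0475 (lens line) y -0.2954 z 0.0416 phi 0.249 jaw yaw err 0.000 roll -0.000 F [-0.4  0.   0. ] w 0.998 t 23.37 j [-0.47  0.17  1.77  0.15  0.99 -2.16]
```

View pics/side19z.png

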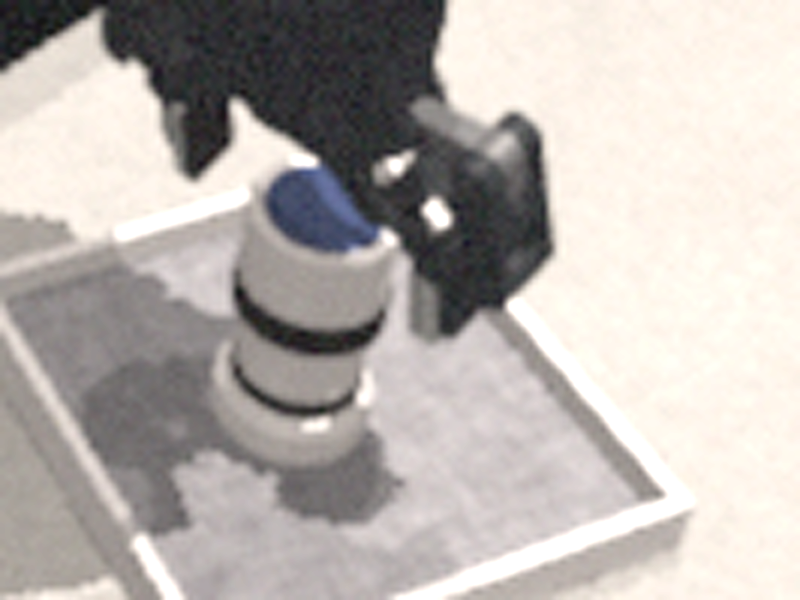

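View pics/wrist19.png

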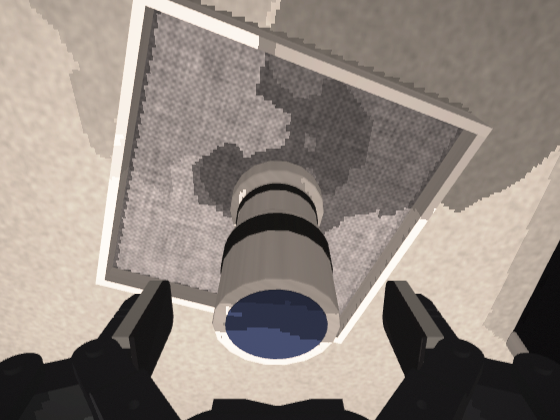

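>>> jog_arm([
  [1,-0.001,0,0.004,0,0,0],
  [1,-0.002,0,0.008,0,0,0],
  [1,-0.003,0,0.012,0,0,0],
  [1,-0.003,0,0.012,0,0,0],
  [1,-0.004,0,0.015,0,0,0],
  [1,-0.004,0,0.015,0,0,0],
  [1,-0.005,0,0.02,0,0,0],
  [1,-0.005,0,0.02,0,0,0],
  [1,-0.005,0,0.02,0,0,0],
  [1,-0.03,-0.01,0.01,0,0,0],
  [1,-0.03,-0.02,0.01,0,0,0],
  [1,-0.03,-0.02,0,0,0,0],
  [1,-0.03,-0.02,0,0,0,0],
  [1,0,0,0,0,0,0],
  [1,0,0,0,0,0,0],
  [1,0,0,0,0,0,0],
])

```text
clock: 24.8
ee_pos: [0.4344, -0.2353, 0.1888]
orientation: [-1.364, -1.432, 1.113]
contact_force: [-0.2, -0.3, 0.7]
gripper_width: 0.999
```

Run:
```python
from st import *
st()
p=env.get_image('side');t=env.get_image('top');save('side20',p);save('top20',t)
for n,q in(('side',p),('top',t)):
  for l in('lens','driver','mirror_mount','meter'):
    r=env.look_for(l,q);print(n,l,[(a['point'],a['confidence']) for a in r[:1]])
```

```text
rel x -0.2027 (lens line) y -0.3578 z 0.1888 phi 0.250 jaw yaw err -0.001 roll -0.001 F [-0.2 -0.3  0.7] w 0.999 t 24.80 j [-0.79 -0.17  1.8   0.19  1.35 -2.43]
side lens [([364.5, 304.3], 0.63)]
side driver [([245.6, 290.6], 0.92)]
side mirror_mount []
side meter [([149.1, 211.2], 0.57)]
top lens [([379.5, 208.5], 0.76)]
top driver [([305.4, 280.0], 0.59)]
top mirror_mount [([299.3, 131.5], 0.88)]
top meter [([137.9, 300.6], 0.67)]
```

View pics/side20.png

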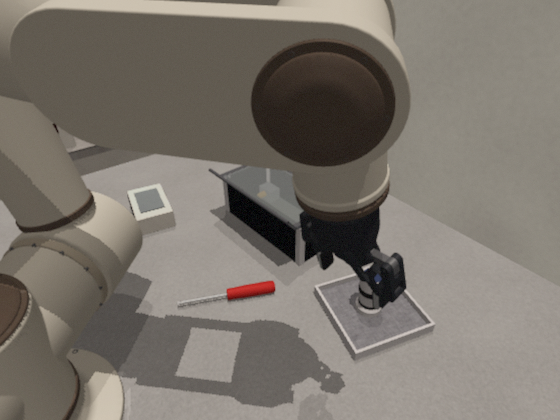

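View pics/top20.png

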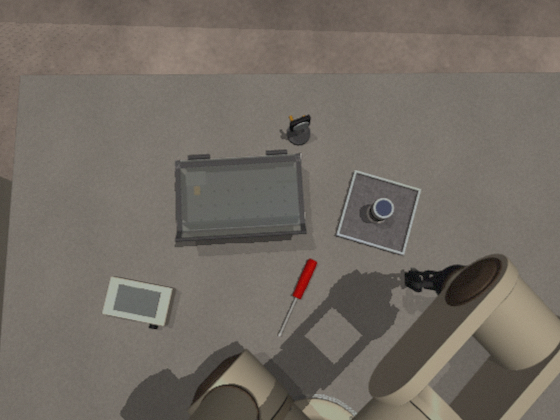

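The top view shows the lens standing upright near the tray centre (top at 382,208), the flap shut, the bystanders where they were, and the hand clear of everything. I'll hand in.

```bash
python3 -c "
from rig import env
print(env.sign_off())"
```

```text
the job is handed in; nothing more can be done
None
```

The lens is standing upright near the middle of the foam-lined tray, released, with the flap shut again; I handed the job in at about 25 s. No verdict is reported.

- **Flap:** the first two tries to lift it slipped off the outside of the lip and it stayed shut. The pictures showed the fingertips about 27 mm farther back along the tool than the reported tool point. After correcting for that, the third try raised it to about 1.1 rad and it rested on the hand.
- **Lens:** I gripped it while the flap rested on the hand. I lifted it about 140 mm and drew it out towards the robot, and the flap slid shut behind it. I then lowered it onto the foam until the wrist force showed contact (about 13 N at most) and opened the fingers.
- **Last checks:**
  - The pictures showed the lens upright near the tray's centre and the flap lying shut.
  - The driver and meter showed within a pixel or two of where they were at the start in at least one view. The mirror mount was about 4 pixels off in the network's reading but looked unmoved in the top picture.
  - The hand was clear, with the force reading near zero.
- **Disagreements:**
  - The side view put the tray's centre about 15 mm from the top view's value. I used the top view, and the placing looks well inside the walls.
  - The network did not find the mirror mount in the last side view, because the arm was in front of it.

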